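Clear the fixture bed and set the clamp screw's running clearance

TASK

Take the hand pusher and sweep the four loose offcuts along the fixture's bed into its catch tray without touching them with the gripper, then stand the pusher back on the table clear of the fixture. Then turn the thumbscrew clockwise until it seats, back it off a quarter turn, and finish while still gripping the wing of the screw, holding it there for the lock nut to be done up. Leave everything else on the table where it is.

Things in the scene. Friction and masses are not known exactly. Their poses are not given: they have to be found in the camera images.
- bed (a point): Middle of the flat top of the fixture's aluminium bed, 35 mm above the table. y axis along the bed, x across, z up. The top spans x -50 to +50 mm between two low side fences (8 mm wide, 12 mm high) and y -120 to +140 mm; at y = -120 it ends in an open edge above the catch tray. The four offcuts start on it between y = -110 and -15 mm. The fixture is fixed to the table.
- arm (a point): Top of the grey arm that overhangs the bed at its +y end, where the thumbscrew passes through it: x = 0, y = +100 mm from bed, 95 mm above the table; axes as bed. The arm is 36 mm wide and 18 mm thick, from y = 77 mm to a 44 mm wide column (y 140 to 168 mm, 95 mm high). A lock nut on the arm reaches 101 mm above the table.
- tray (a point): Middle of the floor of the dark steel catch tray fixed to the -y end of the bed, 4 mm above the table; axes as bed. Inside 110 mm (x) by 92 mm (y); its side and end walls reach 45 mm above the table, and on the bed's side it is bounded by the end of the bed, 35 mm high.
- screw_grip (a point): Centre of the steel wing (flat bar grip) on top of the thumbscrew, on the screw's upright axis, about 126 mm above the table. The wing is 46 mm long (its x axis), 10 mm thick (its y axis) and 30 mm high, about 110 to 140 mm above the table, with free space around it above the arm. As the screw turns in it sinks 0.64 mm per radian.
- screw (a joint): Thumbscrew angle, rad: grows clockwise seen from above (tightening); stays where left (friction 0.06 N m). Seats on a firm stop at 4.712, when the pad under the arm meets the steel disc on the bed. At the start it is 1.0 to 2.35 rad short of that, so turned clockwise it is seated the first time the wing lies along the bed; a quarter turn back (3.142) it lies across the bed.
- pusher_mid (a point): Middle of the hand pusher, 57.5 mm above its underside; it stands upright on the table left or right of the fixture. Black rubber foot 86 mm long (x axis), 20 mm thick (y), 35 mm high; above it an upright wooden handle, 24 x 24 mm, ends 115 mm above the underside. 0.11 to 0.23 kg. The foot fits between the bed's fences with 7 mm to spare each side.
- bar_mid (a point): Centre (half-way up) of a loose offcut: aluminium bar offcut, 26 x 16 mm and 16 mm high.
- block_mid (a point): Centre (half-way up) of a loose offcut: square brass block, 20 x 20 mm and 14 mm high.
- disc_mid (a point): Centre (half-way up) of a loose offcut: steel disc standing on its flat face, 22 mm across, 14 mm high.
- angle_mid (a point): Centre (half-way up) of a loose offcut: L-shaped aluminium offcut, legs 24 mm long and 8 mm thick, 14 mm high.
- mug: Bystander, origin at its underside: white mug, about 76 mm wide and 90 mm tall, handle on one side.
- dome: Bystander, origin at its underside: polished brass dome, 72 mm across, 65 mm tall.
- tape: Bystander, origin at its underside: black roll of tape lying flat, 90 mm across, 20 mm high.
- driver: Bystander lying at the back: screwdriver with a dark handle.
- jar: Bystander, origin at its underside: clear jar with a steel lid, 60 mm across, 70 mm tall.
- bottle: Bystander, origin at its underside: clear drinking bottle, 60 mm across, 170 mm tall.
Not all that is in view belongs to the job. What is shaped like the part that bears pusher_mid but orange or red is not meant.

How it is judged:
By the outcome, as a careful person would: the job done as asked, in the order asked, and still so for the second after the job is handed in, while the arm keeps its last pose, push and grip.
It also fails if it takes over 66 s, if anything falls off the work surface, if the arm or the gripper's body presses on something with over 40 N, if the wrist force passes 120 N, or if a joint passes its speed limit or range.

ROBOT

A 7-joint arm with a two-finger parallel gripper is mounted at the origin on the work surface. World frame = base frame: x ahead of the robot, y to its left, z up, the work surface at z = 0. Lengths are in m, angles in rad, forces in N, time in s.
With the tool pointing down it reaches from about 0.425 to 0.875 m from the base axis. Payload 4.7 kg.
Tool frame: the origin (TCP) lies at the very end of the fingers, on their centre line; the grasp point (between the pads) lies 19 mm behind it; z points along the fingers, y is the direction in which the jaws open and shut (so a half turn about z gives the same grasp; the last joint's range is limited). The gripper opens to 87 mm and grips with 3 to 60 N. Pads are 19 mm wide; open, the fingers measure 117 mm over their backs; the gripper's body (75 mm by 190 mm) begins 51 mm behind the grasp point.
Start: joints at [-1.148, 0.321, -0.07, 1.45, 0.023, 1.371, -0.057], TCP at [0.258, 0.596, 0.184] pointing down, gripper open.
Joint ranges: [-2.86, 2.86], [-0.3, 2.09], [-1.38, 1.24], [0.06, 2.45], [-1.56, 4.7], [0.09, 2.05], [-2.69, 2.69]. Speed limits (rad/s): [2.57, 2.57, 3.14, 3.14, 3.14, 3.14, 3.14].

INTERFACE

Orientations are given as a rotation vector (axis times angle).
In Python, from bench import ctrl, get_image, camera_info gives the robot as it stands.
- The arm moves only by the tool carry_out, never from a script. Its argument "commands" is a list of rows, each an object of numbers: "tx", "ty", "tz": the shift along the tool's x, y, z in m; "rx", "ry", "rz": the turn, a rotation vector about the tool's x, y, z in rad; "jaw": the opening, from 0 (shut) to 1 (fully open). In form: [{"tx": .., "ty": .., "tz": .., "rx": .., "ry": .., "rz": .., "jaw": ..}, ...]. A call has 1 to 12 rows; each row is the pose to reach, as a shift and turn from the pose commanded when the call began, along the tool's axes at that moment; what a row does not reach only later rows make up. A row lasts 1/8 s, in which the tool goes at most 62.5 mm and 10.7 degrees, less where a joint would pass 70% of its speed; a pose out of reach is approached as far as the arm can. A call with a gripper value outside its range is refused whole. The fingers move at their own pace and stop on an object; "grip_force" is the grip in N (left out, the last holds). Time passes only in rows, so rows that repeat a pose let the fingers close. It gives the time, the measured TCP pose, the force and the opening at its end, in the units of the state.
- ctrl.get_state(): the state, without advancing time (a new reading comes with each control period).
- get_image(name): name is "side" or "top"; returns the picture (384x512x3 uint8, red, green, blue); there is no depth.
- camera_info(name): a dict with "intrinsics" (3x3 intrinsics, pixels), "k1" (the pictures are not rectified: a ray, as slopes to the right and down, at radius r is drawn at 1 + k1 r^2 times it, then the intrinsics apply), "R" (3x3) and "t" (3): a world point X has camera coordinates R X + t. Camera axes: x right, y down, z forward; pixel columns grow to the right and rows downward; lengths in m; the calibration is good to about 2 mm. A picture is of the moment at which its call begins. camera_info takes no time and is no camera call.
- ctrl.close_job(): hands the job in, once; it reports no verdict.
The state is a dict: "time": time; "joint_positions": joint angles; "qd": joint speeds; "joint_torque": joint torques, N m; "position": TCP position; "tool_rot": TCP orientation; "ft_force": force on the tool from outside, world axes, zero at the start; "torque": the same for the moment, N m; "grip_width": opening from 0.0 (shut) to 1.0 (fully open).
Only numpy, scipy, OpenCV 4.12 (cv2) and the standard library are available. Lean on these libraries where they do the work, as an engineer would, in place of code of your own. Each camera call takes 0.05 s, during which the arm holds its last target.

## Working session

There is one attempt and no reset: what is moved stays moved. The work goes in short steps, Python scripts to look and compute and a tool call to move; the robot and the scene stay as the last step left them, time stands still between calls to the robot, and variables do not carry over. Pictures are saved under pics/ and viewed, and the job is handed in when it is done.

Besides the shell and the picture viewer there is one more tool, called after "Call:" as name(argument=value, ...), one argument or row to a line, values as JSON. carry_out: Moves the arm, as the interface text tells. Its arguments: {"type":"object","properties":{"commands":{"type":"array"},"grip_force":{"type":"number"}},"required":["commands"]}

```bash
ls; mkdir -p pics; python3 - <<'E'
from bench import ctrl,get_image,camera_info
import cv2
s=ctrl.get_state()
for k,v in s.items(): print(k,v)
for n in("side","top"):
    print(n,camera_info(n))
    cv2.imwrite(f"pics/{n}0.png",cv2.cvtColor(get_image(n),cv2.COLOR_RGB2BGR))
E
```

```text
pics
time 0.0
joint_positions [-1.14791696  0.32184619 -0.07007717  1.45165627  0.02259934  1.37081991
 -0.05691491]
qd [ 1.37133913e-03  2.47472329e-03  2.53397113e-04  3.04845625e-05
 -1.38571872e-03 -1.79279070e-03 -9.95629900e-04]
joint_torque [-1.00512563e-03 -4.91293931e+01 -4.04410483e-01 -3.12529314e+01
 -6.39267149e-02  4.32761677e-02  1.59727069e-04]
position [0.25817166 0.59584282 0.18275589]
tool_rot [-6.37575265e-01 -3.07591219e+00  3.01595386e-03]
ft_force [-0.15176355  0.02396998  0.13205558]
torque [-0.02777972  0.02325375  0.00702706]
grip_width 0.9985782695804813
side {'intrinsics': array([[384.68621872,   0.        , 256.90242364],
       [  0.        , 384.68621872, 191.56826131],
       [  0.        ,   0.        ,   1.        ]]), 'k1': -0.11172079196966454, 'R': array([[ 0.96345163, -0.26734341, -0.016984  ],
       [-0.21521467, -0.73472048, -0.6433261 ],
       [ 0.15951049,  0.62346878, -0.76540387]]), 't': array([-0.57017593,  0.19470395,  1.07995233])}
top {'intrinsics': array([[429.81798606,   0.        , 258.94518019],
       [  0.        , 429.81798606, 194.8345373 ],
       [  0.        ,   0.        ,   1.        ]]), 'k1': -0.07839623765746709, 'R': array([[ 0.0072173 , -0.99989676, -0.01242515],
       [-0.98830518, -0.00523986, -0.15239885],
       [ 0.152318  ,  0.01337975, -0.98824097]]), 't': array([0.02522618, 0.61269477, 1.4398643 ])}
```

View pics/side0.png

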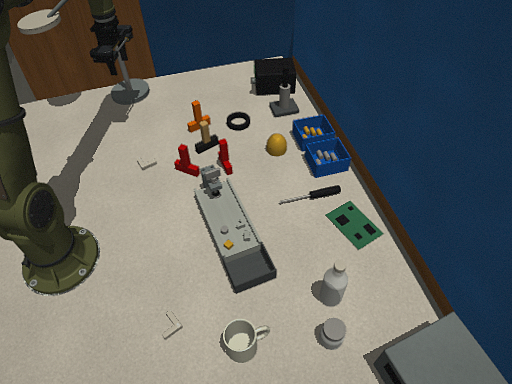

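View pics/top0.png

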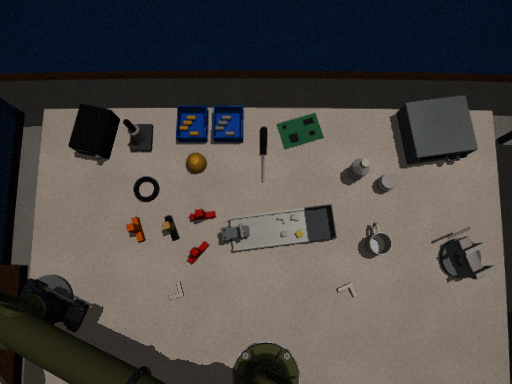

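The side view shows the fixture with its column near (210,180) and its tray near (253,268). The black-footed pusher is near (207,137), with red and orange decoys around it. In the top view the pusher is near (171,227), the wing near (235,232) and the tray near (319,223). I'll zoom in on these.

```bash
python3 - <<'E'
import cv2,numpy as np
a=cv2.imread("pics/side0.png");b=cv2.imread("pics/top0.png")
cv2.imwrite("pics/side_c.png",cv2.resize(a[90:300,150:290],None,fx=2.8,fy=2.8,interpolation=cv2.INTER_CUBIC))
c=b[180:280,110:350]
cv2.imwrite("pics/top_c.png",cv2.convertScaleAbs(cv2.resize(c,None,fx=3.3,fy=3.3,interpolation=cv2.INTER_CUBIC),alpha=1.5))
E
```

```text
(no output)
```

View pics/side_c.png

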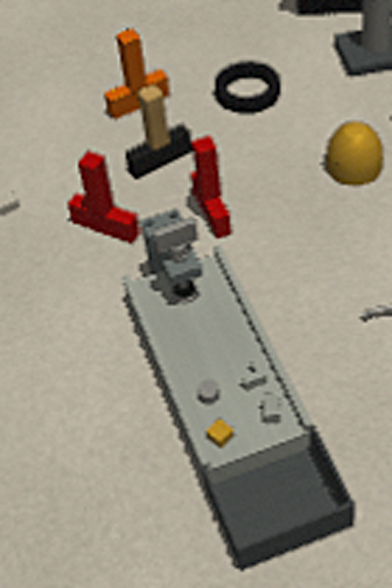

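View pics/top_c.png

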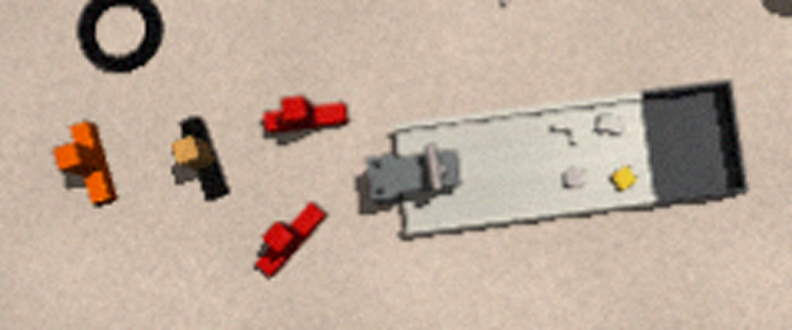

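```bash
cat > h.py <<'E'
import numpy as np,cv2
from bench import camera_info
from scipy.spatial.transform import Rotation as Ro
C={n:camera_info(n) for n in("side","top")}
def ray(n,uv):
    c=C[n];K=np.array(c["intrinsics"]);uv=np.atleast_2d(np.array(uv,float))
    d=cv2.undistortPoints(uv.reshape(-1,1,2),K,np.array([c["k1"],0,0,0.])).reshape(-1,2)
    d=np.c_[d,np.ones(len(d))]@c["R"]          # R^T d
    return -c["R"].T@c["t"],d/np.linalg.norm(d,axis=1)[:,None]
def plane(n,uv,z):
    o,d=ray(n,uv);return o+d*((z-o[2])/d[:,2])[:,None]
def tri(u_side,u_top):
    o1,d1=ray("side",u_side);o2,d2=ray("top",u_top);out=[]
    for a,b in zip(d1,d2):
        s=np.linalg.lstsq(np.c_[a,-b],o2-o1,rcond=None)[0]
        p,q=o1+s[0]*a,o2+s[1]*b
        out.append(np.r_[(p+q)/2,np.linalg.norm(p-q)])
    return np.array(out)
def proj(n,X):
    c=C[n];X=np.atleast_2d(X).astype(float)
    return cv2.projectPoints(X,cv2.Rodrigues(c["R"])[0],c["t"],c["intrinsics"],np.array([c["k1"],0,0,0.]))[0].reshape(-1,2)
def shot(n,name):
    from bench import get_image
    im=cv2.cvtColor(get_image(n),cv2.COLOR_RGB2BGR);cv2.imwrite("pics/"+name,im);return im
def crop(im,r,f,name,al=1.0):
    c=im[r[1]:r[3],r[0]:r[2]];cv2.imwrite("pics/"+name,cv2.convertScaleAbs(cv2.resize(c,None,fx=f,fy=f,interpolation=cv2.INTER_CUBIC),alpha=al))
E
python3 - <<'E'
from h import *
np.set_printoptions(precision=4,suppress=True)
a=cv2.imread("pics/side0.png");b=cv2.imread("pics/top0.png")
for n,im,r in(("side",a,(195,170,280,295)),("top",b,(215,195,345,260))):
    crop(im,r,6 if n=="top" else 4.7,n+"_fix.png",1.4)
for n,im,r in(("side",a,(165,90,245,185)),("top",b,(120,200,220,272))):
    crop(im,r,6,n+"_push.png",1.5)
E
```

```text
(no output)
```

View pics/side_fix.png

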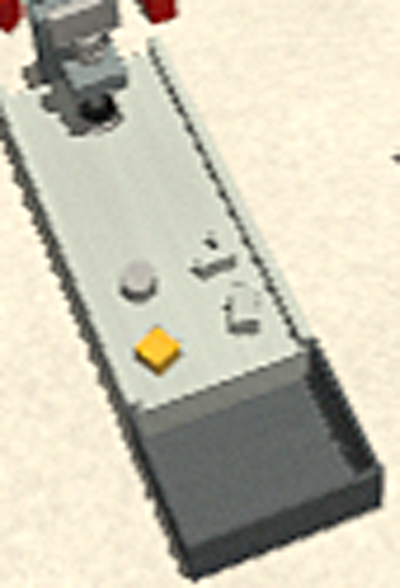

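View pics/top_fix.png

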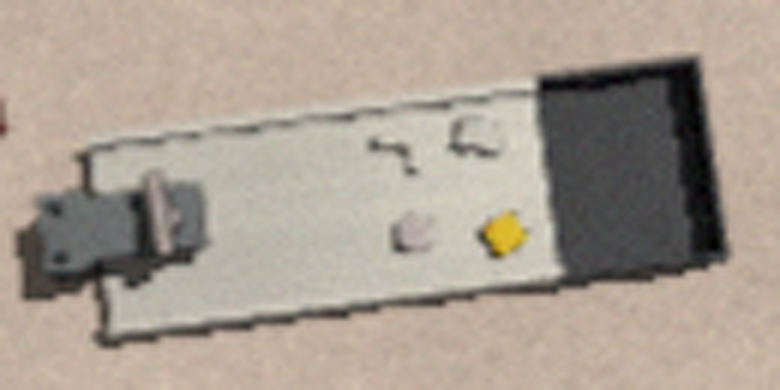

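View pics/side_push.png

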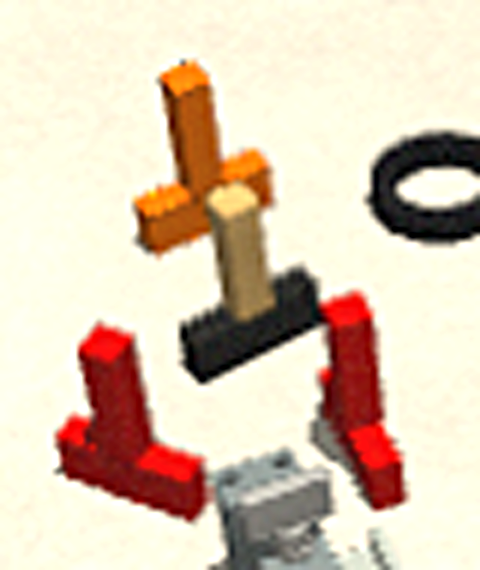

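View pics/top_push.png

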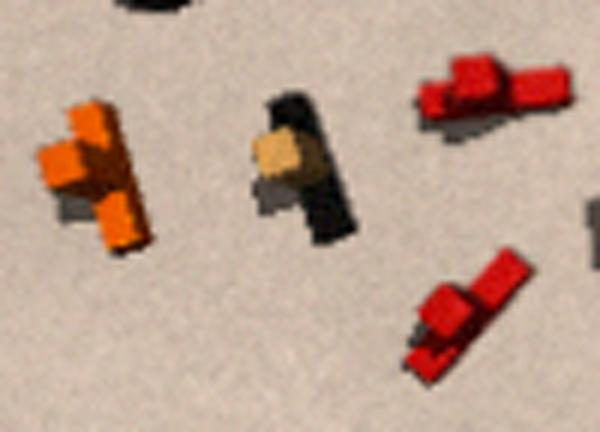

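```bash
python3 - <<'E'
from h import *
np.set_printoptions(precision=4,suppress=True)
b=cv2.imread("pics/top0.png");a=cv2.imread("pics/side0.png")
def up(p,r,f): return (np.array(p,float)+.5)/f-.5+np.array(r[:2])
T=(215,195);S=(195,170)
# tray outer rim corners top & side
tr=up([(698,58),(728,258)],T,6)
print("tray end outer z45",plane("top",tr,.045))
print("side",plane("side",up([(382,470),(190,578)],S,4.7),.045))
print("fence top far outer corners z47 top:",plane("top",up([(540,78),(565,275),(88,150),(103,343)],T,6),.047))
print("bed end edge z35", plane("top",up([(541,95),(560,265)],T,6),.035))
print("bed end edge side", plane("side",up([(143,408),(307,352)],S,4.7),.035))
h=cv2.cvtColor(b,cv2.COLOR_BGR2HSV);
m=((h[...,1]<38)&(h[...,2]>100)).astype(np.uint8);m[:,:]*=1
roi=np.zeros_like(m);roi[200:258,225:312]=1;m&=roi
print(m.sum());cv2.imwrite("pics/m.png",cv2.resize(m[195:260,215:345]*255,None,fx=6,fy=6,interpolation=0))
cs,_=cv2.findContours(m,0,2);c=max(cs,key=cv2.contourArea);print(cv2.boxPoints(cv2.minAreaRect(c)))
E
```

```text
tray end outer z45 [[ 0.5813 -0.2197  0.045 ]
 [ 0.4665 -0.2349  0.045 ]]
side [[ 0.5823 -0.2224  0.045 ]
 [ 0.4644 -0.2563  0.045 ]]
fence top far outer corners z47 top: [[ 0.569  -0.1284  0.047 ]
 [ 0.4564 -0.1417  0.047 ]
 [ 0.526   0.1304  0.047 ]
 [ 0.4163  0.1201  0.047 ]]
bed end edge z35 [[ 0.5606 -0.13    0.035 ]
 [ 0.4626 -0.1401  0.035 ]]
bed end edge side [[ 0.4636 -0.1408  0.035 ]
 [ 0.5649 -0.1304  0.035 ]]
2202
[[228.6616 216.2923]
 [303.9846 206.8769]
 [308.2308 240.8462]
 [232.9077 250.2616]]
```

View pics/m.png

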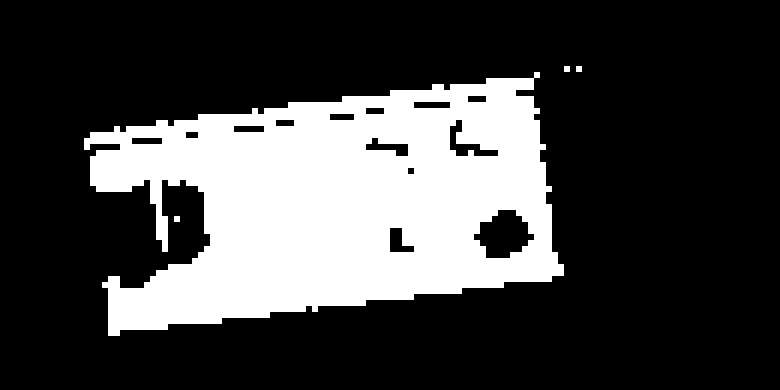

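```bash
python3 - <<'E'
from h import *
np.set_printoptions(precision=4,suppress=True)
b=cv2.imread("pics/top0.png");a=cv2.imread("pics/side0.png")
h=cv2.cvtColor(b,cv2.COLOR_BGR2HSV)
m=((h[...,1]<38)&(h[...,2]>100)).astype(np.uint8)
roi=np.zeros_like(m);roi[200:258,225:309]=1;m&=roi
up=[];lo=[]
for u in range(236,303):
    r=np.where(m[:,u])[0]; up.append((u,r.min()-.5)); lo.append((u,r.max()+.5))
def fit(P):
    P=np.array(P)
    for _ in range(4):
        c=np.mean(P,0);d=np.linalg.svd(P-c)[2][0];e=np.abs(np.cross(d,P-c));P=P[e<max(2*e.std(),.3)]
    return c,d/d[0]*np.sign(1)
res=[]
for P in(up,lo):
    P=np.array(P);X=plane("top",P,.047)[:,:2];c,d=fit(X);d=d if d[1]>0 else -d;d/=np.linalg.norm(d)
    res.append((c,d));print(c,d,np.degrees(np.arctan2(-d[0],d[1])))
d=res[0][1]+res[1][1];d/=np.linalg.norm(d)
n=np.array([d[1],-d[0]]) # +x axis
print("width",n@(res[0][0]-res[1][0]))
mid=.5*n@(res[0][0]+res[1][0])
print("yaw",np.degrees(np.arctan2(-d[0],d[1])),"midline n.x=",mid)
# bed end boundary
E=[]
for v in range(211,240):
    r=np.where(m[v,250:])[0]; E.append((250+r.max()+.5,v))
X=plane("top",E,.035)[:,:2];s=np.median(X@d);print("end along d",s, (X@d)[::4])
bed=n*mid+d*(s+.12);print("bed",bed)
cam=-C["top"]["R"].T@C["top"]["t"];print(cam)
def B(x,y,z):return np.r_[bed+n*x+d*y,z]
np.savez("bed.npz",bed=bed,n=n,d=d)
# check overlay
pts=[B(sx*58,0,0) for sx in(1,)]
def line(P):
    return [B(x/1e3,y/1e3,z/1e3) for x,y,z in P]
L=[line([(-58,-120,47),(-58,140,47),(58,140,47),(58,-120,47)]),line([(-50,-120,35),(50,-120,35)]),line([(-18,77,95),(18,77,95),(22,140,95),(22,168,95),(-22,168,95),(-22,140,95),(-18,140,95),(-18,77,95)]),line([(-59,-120,45),(-59,-216,45),(59,-216,45),(59,-120,45)]), line([(-55,-120,4),(-55,-212,4),(55,-212,4),(55,-120,4)])]
for nme,im,r,f in(("top",b,(215,195,345,260),6),("side",a,(195,160,280,295),4.4)):
    c=cv2.resize(im[r[1]:r[3],r[0]:r[2]],None,fx=f,fy=f,interpolation=cv2.INTER_CUBIC)
    for l in L:
        q=((proj(nme,np.array(l))-np.array(r[:2])+.5)*f-.5)
        cv2.polylines(c,[np.int32(q)],False,(0,0,255),1)
    cv2.imwrite(f"pics/ov_{nme}.png",c)
E
```

```text
[ 0.5552 -0.006 ] [-0.1333  0.9911] 7.6618360116726025
[ 0.4375 -0.0064] [-0.1294  0.9916] 7.434918521772339
width 0.11674012109355446
yaw 7.54837726672247 midline n.x= 0.49123572973256385
end along d -0.19845859535077123 [-0.1979 -0.1994 -0.2009 -0.199  -0.1971 -0.1986 -0.1966 -0.2015]
bed [ 0.4973 -0.0132]
[0.386  0.0092 1.5166]<stdin>:13: DeprecationWarning: Arrays of 2-dimensional vectors are deprecated. Use arrays of 3-dimensional vectors instead. (deprecated in NumPy 2.0)
```

View pics/ov_top.png

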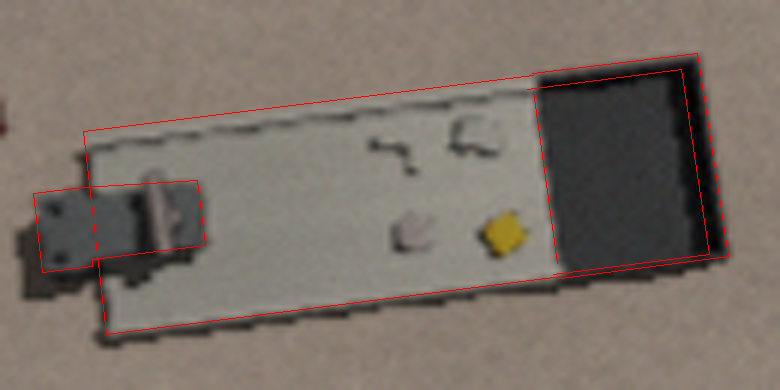

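View pics/ov_side.png

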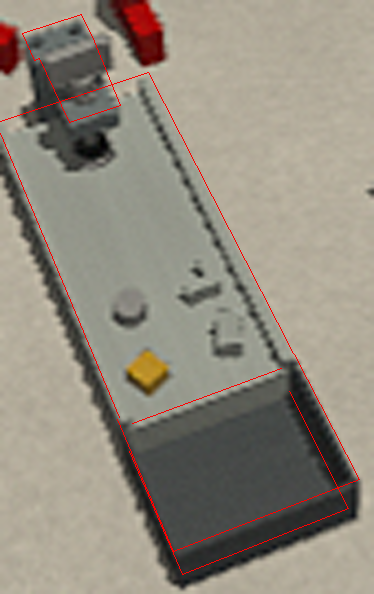

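The bed outline I worked out matches both views to about a pixel: bed ≈ (0.497, -0.013), yaw 7.5°. Next I'll measure the pusher and the wing.

```bash
python3 - <<'E'
from h import *
np.set_printoptions(precision=4,suppress=True)
b=cv2.imread("pics/top0.png");a=cv2.imread("pics/side0.png")
def up(p,r,f): return (np.array(p,float)+.5)/f-.5+np.array(r)
ht=up([(277,153)],(120,200),6);hs=up([(233,200)],(165,90),6)
print("handle top",tri(hs,ht), "plane.115",plane("top",ht,.115),plane("side",hs,.115))
# black foot in top: dark mask
g=b.max(2);m=((g<28)).astype(np.uint8);roi=np.zeros_like(m);roi[212:243,160:182]=1
print(b[225:230,172:176].tolist()[0], b[230,166])
m&=roi
h=cv2.cvtColor(b,cv2.COLOR_BGR2HSV)
cv2.imwrite("pics/m2.png",np.hstack([cv2.resize(x[205:250,155:190],None,fx=10,fy=10,interpolation=0) for x in(cv2.cvtColor(m*255,8),cv2.convertScaleAbs(b,alpha=1.6))]))
# foot ends upper in top (z 35): corners
ft=up([(272,98),(305,95),(355,228),(318,243)],(120,200),6)
print("foot top-view corners z.035",plane("top",ft,.035)[:,:2])
fs=up([(185,323),(303,268),(322,288),(208,350)],(165,90),6)
P=plane("side",fs,.035)[:,:2];print("side z.035",P)
fb=up([(205,382),(325,318)],(165,90),6);print("side bottom front",plane("side",fb,0)[:,:2])
# wing: ends in top z .14
wt=up([(153,175),(166,252)],(215,195),6);print("wing",plane("top",wt,.140)[:,:2])
print(plane("top",up([(151,212)],(215,195),6),.14))
E
```

```text
handle top [[0.5003 0.3346 0.1112 0.0002]] plane.115 [[0.4999 0.3337 0.115 ]] [[0.5    0.3299 0.115 ]]
[[15, 34, 47], [16, 30, 42], [35, 38, 45], [82, 88, 99]] [24 34 43]
foot top-view corners z.035 [[0.5383 0.3564]
 [0.5402 0.3371]
 [0.4635 0.3053]
 [0.4546 0.3265]]
side z.035 [[0.4614 0.327 ]
 [0.5366 0.3539]
 [0.5439 0.3333]
 [0.4704 0.3006]]
side bottom front [[0.466  0.3121]
 [0.545  0.3457]]
wing [[0.5039 0.0877]
 [0.4629 0.0802]]
[[0.4841 0.0885 0.14  ]]
```

View pics/m2.png

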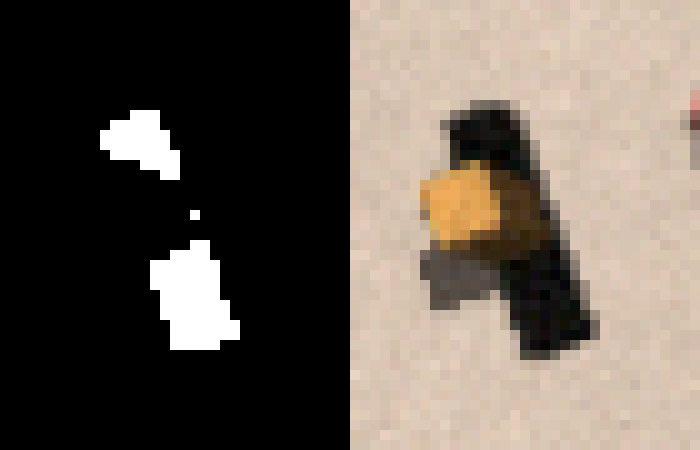

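```bash
cat >> h.py <<'E'
def go(p,yaw,nrows=0,cur=None):
    """p world TCP, yaw = world angle (deg) of tool y, tool z straight down -> shift/turn in tool axes"""
    from bench import ctrl
    s=ctrl.get_state();R0=Ro.from_rotvec(s["tool_rot"]).as_matrix();p0=np.array(s["position"])
    y=np.array([np.cos(np.radians(yaw)),np.sin(np.radians(yaw)),0]);z=np.array([0,0,-1.]);x=np.cross(y,z)
    R1=np.c_[x,y,z]
    t=R0.T@(np.array(p)-p0);r=Ro.from_matrix(R0.T@R1).as_rotvec()
    print("t",t.round(4),"r",r.round(4))
    return t,r
def st():
    from bench import ctrl
    s=ctrl.get_state();R0=Ro.from_rotvec(s["tool_rot"]).as_matrix()
    print("t=%.2f"%s["time"],"pos",np.round(s["position"],4),"yaw_y %.2f"%np.degrees(np.arctan2(R0[1,1],R0[0,1])),"zaxis",R0[:,2].round(4),"F",np.round(s["ft_force"],2),"M",np.round(s["torque"],3),"grip",round(s["grip_width"],4),"q",np.round(s["joint_positions"],2))
_b=np.load("bed.npz") 
def B(x,y,z): return np.r_[_b["bed"]+_b["n"]*x+_b["d"]*y,z]
E
python3 - <<'E'
from h import *
st()
go([.500,.331,.180],111.5)
E
```

```text
t=0.10 pos [0.2582 0.5959 0.1828] yaw_y 66.58 zaxis [-6.0e-04 -1.7e-03 -1.0e+00] F [ 0.65  0.35 -0.38] M [ 0.007 -0.039  0.044] grip 1.0002 q [-1.15  0.32 -0.07  1.45  0.02  1.37 -0.06]
t [-0.3272 -0.147   0.0031] r [-1.70e-03 -6.00e-04 -7.84e-01]
```

Call:
carry_out(
  commands=[
    {"tx": -0.02,"ty": -0.01,"tz": 0,"rz": -0.05},
    {"tx": -0.06,"ty": -0.027,"rz": -0.15},
    {"tx": -0.11,"ty": -0.05,"rz": -0.27},
    {"tx": -0.16,"ty": -0.072,"rz": -0.4},
    {"tx": -0.21,"ty": -0.095,"rz": -0.52},
    {"tx": -0.26,"ty": -0.117,"rz": -0.64},
    {"tx": -0.3,"ty": -0.135,"rz": -0.72},
    {"tx": -0.32,"ty": -0.144,"rz": -0.77},
    {"tx": -0.327,"ty": -0.147,"tz": 0.003,"rx": -0.0017,"ry": -0.0006,"rz": -0.784},
    {"tx": -0.327,"ty": -0.147,"tz": 0.003,"rx": -0.0017,"ry": -0.0006,"rz": -0.784},
  ],
  grip_force=30,
)

```text
invalid input
```

```bash
python3 - <<'E'
from h import *
st();go([.500,.331,.074],111.5)
a=shot("side","side1.png");crop(a,(150,50,270,190),4,"s1c.png",1.5)
b=shot("top","top1.png");crop(b,(110,180,260,280),4,"t1c.png",1.5)
E
```

```text
t=0.10 pos [0.2582 0.5959 0.1828] yaw_y 66.58 zaxis [-6.0e-04 -1.7e-03 -1.0e+00] F [ 0.65  0.35 -0.38] M [ 0.007 -0.039  0.044] grip 1.0002 q [-1.15  0.32 -0.07  1.45  0.02  1.37 -0.06]
t [-0.3272 -0.1468  0.1091] r [-1.70e-03 -6.00e-04 -7.84e-01]
```

View pics/s1c.png

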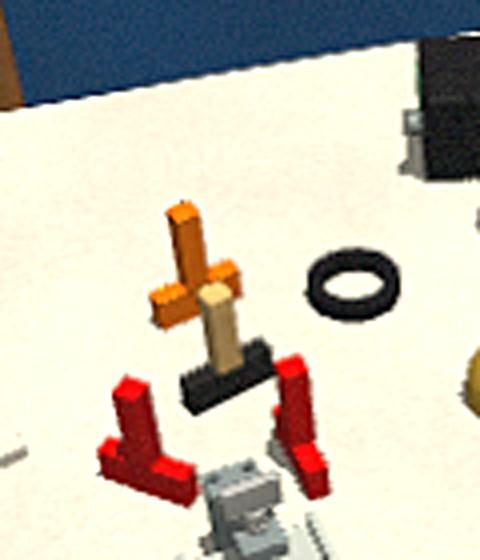

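View pics/t1c.png

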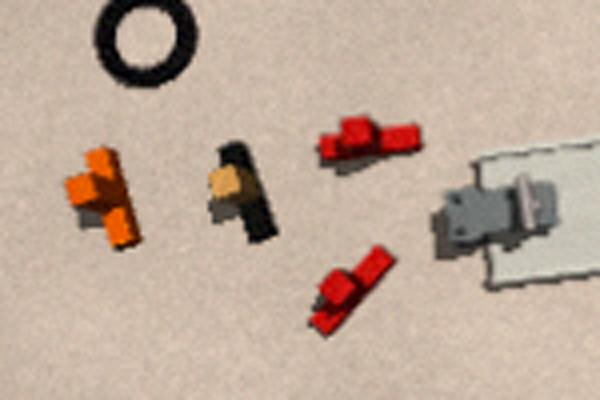

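The move was refused, and nothing moved; the pictures show the same scene as before. The interface probably wants all seven fields in each row, so I'll fill them all in.

Call:
carry_out(
  commands=[
    {"tx": -0.02,"ty": -0.01,"tz": 0,"rx": 0,"ry": 0,"rz": -0.05,"jaw": 1},
    {"tx": -0.06,"ty": -0.027,"tz": 0,"rx": 0,"ry": 0,"rz": -0.15,"jaw": 1},
    {"tx": -0.11,"ty": -0.05,"tz": 0,"rx": 0,"ry": 0,"rz": -0.27,"jaw": 1},
    {"tx": -0.16,"ty": -0.072,"tz": 0,"rx": 0,"ry": 0,"rz": -0.4,"jaw": 1},
    {"tx": -0.21,"ty": -0.095,"tz": 0,"rx": 0,"ry": 0,"rz": -0.52,"jaw": 1},
    {"tx": -0.26,"ty": -0.117,"tz": 0,"rx": 0,"ry": 0,"rz": -0.64,"jaw": 1},
    {"tx": -0.3,"ty": -0.135,"tz": 0,"rx": 0,"ry": 0,"rz": -0.72,"jaw": 1},
    {"tx": -0.32,"ty": -0.144,"tz": 0,"rx": 0,"ry": 0,"rz": -0.77,"jaw": 1},
    {"tx": -0.327,"ty": -0.147,"tz": 0.003,"rx": -0.0017,"ry": -0.0006,"rz": -0.784,"jaw": 1},
    {"tx": -0.327,"ty": -0.147,"tz": 0.003,"rx": -0.0017,"ry": -0.0006,"rz": -0.784,"jaw": 1},
  ],
  grip_force=30,
)

```text
time: 1.45
position: [0.4995, 0.3318, 0.1803]
tool_rot: [0.585, -3.087, -0.002]
ft_force: [-0.2, 0.2, -0.4]
grip_width: 1.003
```

```bash
python3 - <<'E'
from h import *
st();go([.500,.331,.074],111.5)
a=shot("side","side1.png");crop(a,(150,50,270,190),4,"s1c.png",1.5)
b=shot("top","top1.png");crop(b,(110,180,260,280),4,"t1c.png",1.5)
E
```

```text
t=1.45 pos [0.4995 0.3318 0.1803] yaw_y 111.47 zaxis [-4.0e-04  1.5e-03 -1.0e+00] F [-0.18  0.22 -0.43] M [ 0.076  0.062 -0.015] grip 1.0032 q [-0.68  0.21  0.05  1.59 -0.01  1.34  1.33]
t [-0.0002 -0.0011  0.1063] r [ 0.0016  0.0002 -0.0006]
```

View pics/s1c.png

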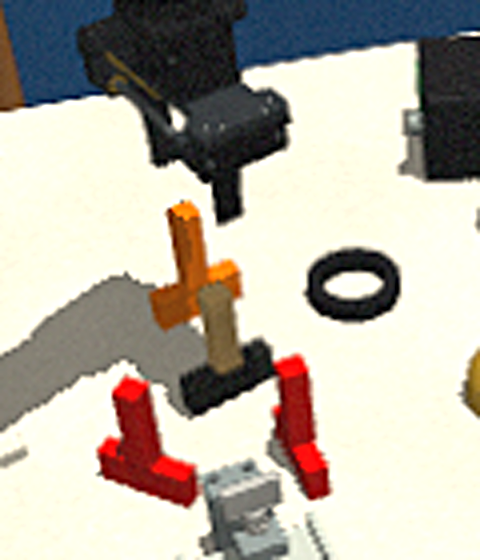

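View pics/t1c.png

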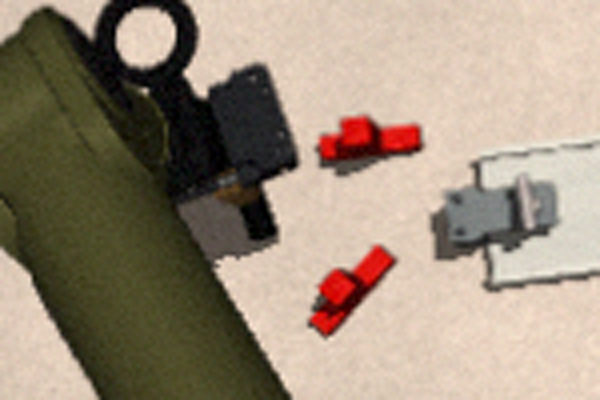

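The gripper is above the pusher with the jaws along the foot's thin axis and clear of the decoys. I'll lower and close.

Call:
carry_out(
  commands=[
    {"tx": 0,"ty": -0.001,"tz": 0.025,"rx": 0.0016,"ry": 0,"rz": 0,"jaw": 1},
    {"tx": 0,"ty": -0.001,"tz": 0.055,"rx": 0.0016,"ry": 0,"rz": 0,"jaw": 1},
    {"tx": 0,"ty": -0.001,"tz": 0.085,"rx": 0.0016,"ry": 0,"rz": 0,"jaw": 1},
    {"tx": 0,"ty": -0.001,"tz": 0.106,"rx": 0.0016,"ry": 0,"rz": 0,"jaw": 1},
    {"tx": 0,"ty": -0.001,"tz": 0.106,"rx": 0.0016,"ry": 0,"rz": 0,"jaw": 0.5},
    {"tx": 0,"ty": -0.001,"tz": 0.106,"rx": 0.0016,"ry": 0,"rz": 0,"jaw": 0.5},
    {"tx": 0,"ty": -0.001,"tz": 0.106,"rx": 0.0016,"ry": 0,"rz": 0,"jaw": 0.5},
  ],
  grip_force=10,
)

```text
time: 2.42
position: [0.5011, 0.3318, 0.0763]
tool_rot: [-0.586, 3.083, 0.002]
ft_force: [0.3, 0.2, 0.8]
grip_width: 0.745
```

```bash
python3 - <<'E'
from h import *
st()
a=shot("side","side2.png");crop(a,(165,70,265,190),5,"s2c.png",1.5)
E
```

```text
t=2.42 pos [0.5011 0.3318 0.0763] yaw_y 111.52 zaxis [ 0.0031  0.0017 -1.    ] F [0.31 0.21 0.79] M [ 0.079 -0.031 -0.01 ] grip 0.745 q [-0.67  0.29  0.05  1.72 -0.02  1.14  1.33]
```

View pics/s2c.png

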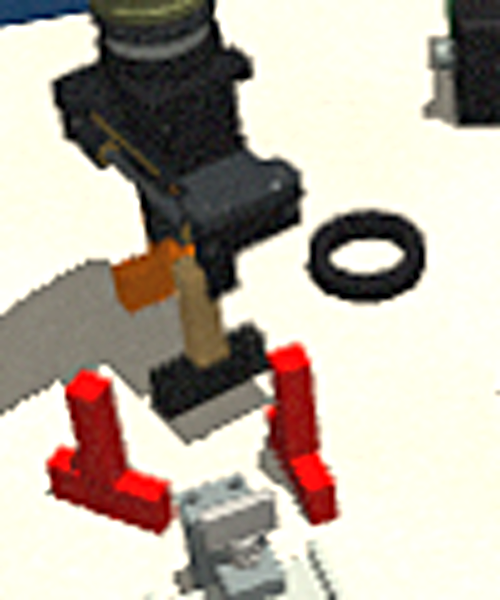

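The handle lies between the two fingers, so I'll close.

Call:
carry_out(
  commands=[
    {"tx": 0,"ty": 0,"tz": 0.001,"rx": 0,"ry": 0,"rz": 0,"jaw": 0.2},
    {"tx": 0,"ty": 0,"tz": 0.001,"rx": 0,"ry": 0,"rz": 0,"jaw": 0.1},
    {"tx": 0,"ty": 0,"tz": 0.001,"rx": 0,"ry": 0,"rz": 0,"jaw": 0},
    {"tx": 0,"ty": 0,"tz": 0.001,"rx": 0,"ry": 0,"rz": 0,"jaw": 0},
    {"tx": 0,"ty": 0,"tz": 0.001,"rx": 0,"ry": 0,"rz": 0,"jaw": 0},
    {"tx": 0,"ty": 0,"tz": 0.001,"rx": 0,"ry": 0,"rz": 0,"jaw": 0},
    {"tx": 0,"ty": 0,"tz": 0.001,"rx": 0,"ry": 0,"rz": 0,"jaw": 0},
    {"tx": 0,"ty": 0,"tz": 0.001,"rx": 0,"ry": 0,"rz": 0,"jaw": 0},
  ],
  grip_force=10,
)

```text
time: 3.48
position: [0.5005, 0.3309, 0.0739]
tool_rot: [-0.586, 3.085, -0.0]
ft_force: [-0.1, 0.6, -0.6]
grip_width: 0.27
```

```bash
python3 - <<'E'
from h import *
st()
E
```

```text
t=3.48 pos [0.5005 0.3309 0.0739] yaw_y 111.50 zaxis [ 1.2e-03  2.0e-04 -1.0e+00] F [-0.08  0.61 -0.58] M [0.168 0.024 0.032] grip 0.2699 q [-0.67  0.29  0.05  1.72 -0.02  1.13  1.33]
```

Call:
carry_out(
  commands=[
    {"tx": 0,"ty": 0,"tz": 0,"rx": 0,"ry": 0,"rz": 0,"jaw": 0},
    {"tx": 0,"ty": 0,"tz": -0.005,"rx": 0,"ry": 0,"rz": 0,"jaw": 0},
    {"tx": 0,"ty": 0,"tz": -0.025,"rx": 0,"ry": 0,"rz": 0,"jaw": 0},
    {"tx": 0,"ty": 0,"tz": -0.055,"rx": 0,"ry": 0,"rz": 0,"jaw": 0},
    {"tx": 0,"ty": 0,"tz": -0.09,"rx": 0,"ry": 0,"rz": 0,"jaw": 0},
    {"tx": 0,"ty": 0,"tz": -0.125,"rx": 0,"ry": 0,"rz": 0,"jaw": 0},
    {"tx": 0,"ty": 0,"tz": -0.155,"rx": 0,"ry": 0,"rz": 0,"jaw": 0},
    {"tx": 0,"ty": 0,"tz": -0.17,"rx": 0,"ry": 0,"rz": 0,"jaw": 0},
    {"tx": 0,"ty": 0,"tz": -0.17,"rx": 0,"ry": 0,"rz": 0,"jaw": 0},
  ],
  grip_force=45,
)

```text
time: 4.6
position: [0.5006, 0.331, 0.2445]
tool_rot: [-0.585, 3.084, 0.001]
ft_force: [0.4, 0.1, -2.0]
grip_width: 0.257
```

```bash
python3 - <<'E'
from h import *
st()
print(B(0,.03,0))
go(B(0,.03,.243),97.55)
a=shot("side","side3.png");crop(a,(150,30,270,190),3.7,"s3c.png",1.5)
E
```

```text
t=4.60 pos [0.5006 0.331  0.2445] yaw_y 111.49 zaxis [ 0.0024  0.001  -1.    ] F [ 0.38  0.1  -2.01] M [ 0.016  0.044 -0.03 ] grip 0.2569 q [-0.68  0.19  0.06  1.49 -0.01  1.46  1.33]
[0.49334451 0.01649166 0.        ]
t [ 0.122  -0.2899  0.0012] r [0.0004 0.0026 0.2434]
```

View pics/s3c.png

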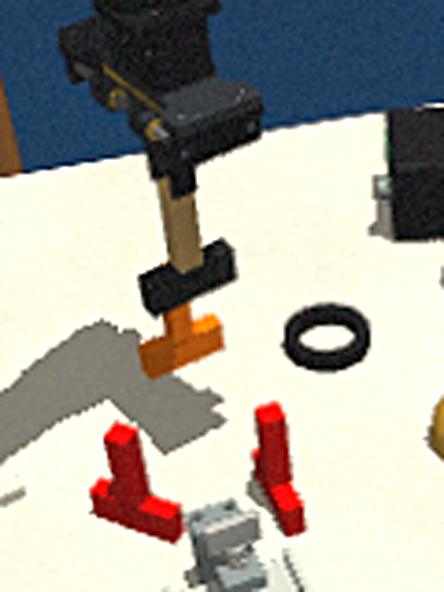

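The pusher is held upright at about 2 N. I'll carry it high over the arm to the bed at y = +30.

Call:
carry_out(
  commands=[
    {"tx": 0.006,"ty": -0.015,"tz": 0,"rx": 0,"ry": 0,"rz": 0.012,"jaw": 0},
    {"tx": 0.02,"ty": -0.048,"tz": 0,"rx": 0,"ry": 0,"rz": 0.04,"jaw": 0},
    {"tx": 0.037,"ty": -0.088,"tz": 0,"rx": 0,"ry": 0,"rz": 0.074,"jaw": 0},
    {"tx": 0.054,"ty": -0.128,"tz": 0,"rx": 0,"ry": 0,"rz": 0.108,"jaw": 0},
    {"tx": 0.071,"ty": -0.168,"tz": 0,"rx": 0,"ry": 0,"rz": 0.142,"jaw": 0},
    {"tx": 0.088,"ty": -0.208,"tz": 0,"rx": 0,"ry": 0,"rz": 0.176,"jaw": 0},
    {"tx": 0.104,"ty": -0.247,"tz": 0,"rx": 0,"ry": 0.001,"rz": 0.208,"jaw": 0},
    {"tx": 0.116,"ty": -0.275,"tz": 0,"rx": 0,"ry": 0.002,"rz": 0.232,"jaw": 0},
    {"tx": 0.122,"ty": -0.29,"tz": 0.001,"rx": 0,"ry": 0.0026,"rz": 0.243,"jaw": 0},
    {"tx": 0.122,"ty": -0.29,"tz": 0.001,"rx": 0,"ry": 0.0026,"rz": 0.243,"jaw": 0},
  ],
)

```text
time: 5.9
position: [0.4929, 0.0157, 0.2425]
tool_rot: [0.205, -3.133, 0.0]
ft_force: [0.2, 1.7, -2.3]
grip_width: 0.254
```

```bash
python3 - <<'E'
from h import *
st()
go(B(0,.03,.16),97.55)
a=shot("side","side4.png");crop(a,(150,60,290,290),2.6,"s4c.png",1.4)
b=shot("top","top4.png");crop(b,(180,160,350,280),4.5,"t4c.png",1.5)
E
```

```text
t=5.90 pos [0.4929 0.0157 0.2425] yaw_y 97.49 zaxis [-1.8e-03 -2.0e-04 -1.0e+00] F [ 0.2   1.66 -2.33] M [ 0.041 -0.002 -0.038] grip 0.2543 q [-0.4  -0.05  0.3   1.75  0.01  1.44  1.6 ]
t [-0.0007  0.0007  0.0825] r [ 0.     -0.0018 -0.001 ]
```

View pics/s4c.png

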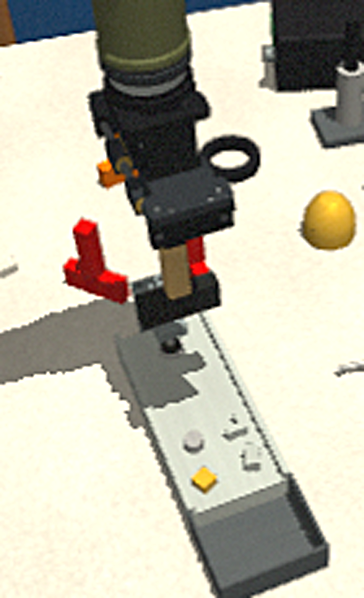

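View pics/t4c.png

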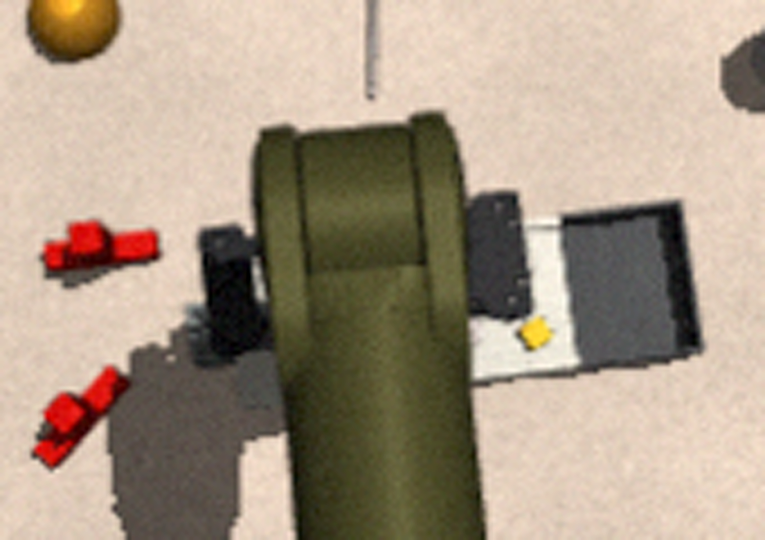

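```bash
python3 - <<'E'
from h import *
a=cv2.imread("pics/side4.png");crop(a,(192,145,252,200),10,"s4z.png",2.0)
# predict foot corners with zero offset
for dx in(0,):
  for z in(.1685,.2035):
    for x in(-.043,.043):
        for y in(-.01,.01):
            t=np.r_[.4929,.0157]+_b["n"]*x+_b["d"]*y if False else None
E
python3 - <<'E'
from h import *
import h
n,d=h._b["n"],h._b["d"];np.set_printoptions(precision=1,suppress=True)
P=[np.r_[np.array([.4929,.0157])+n*x+d*y,z] for z in(.1685,.2035) for y in(-.01,.01) for x in(-.043,.043)]
q=(proj("side",np.array(P))-[192,145]+.5)*10-.5
for l,r in zip([(z,y,x) for z in(0,35) for y in(-10,10) for x in(-43,43)],q): print(l,r)
E
```

```text
(0, -10, -43) [135.7 429. ]
(0, -10, 43) [436.6 331.5]
(0, 10, -43) [112.8 377.5]
(0, 10, 43) [410.6 282.2]
(35, -10, -43) [119.6 341.1]
(35, -10, 43) [428.7 242.8]
(35, 10, -43) [ 96.3 289.4]
(35, 10, 43) [402.2 193.2]
```

View pics/s4z.png

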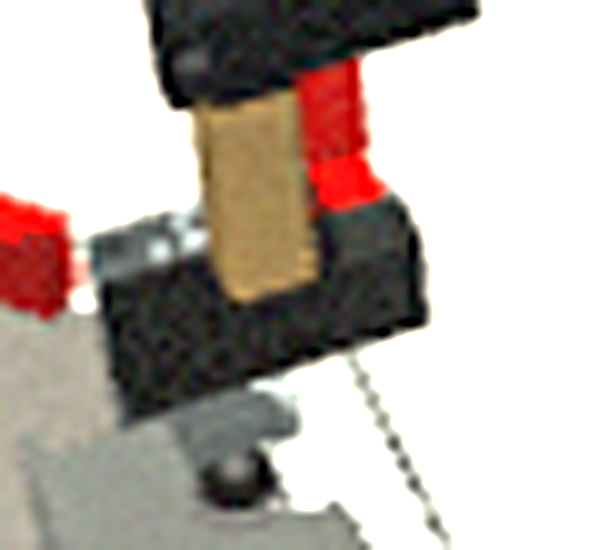

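Call:
carry_out(
  commands=[
    {"tx": 0,"ty": 0.001,"tz": 0.02,"rx": 0,"ry": -0.0018,"rz": -0.001,"jaw": 0},
    {"tx": 0,"ty": 0.001,"tz": 0.05,"rx": 0,"ry": -0.0018,"rz": -0.001,"jaw": 0},
    {"tx": 0,"ty": 0.001,"tz": 0.085,"rx": 0,"ry": -0.0018,"rz": -0.001,"jaw": 0},
    {"tx": 0,"ty": 0.001,"tz": 0.108,"rx": 0,"ry": -0.0018,"rz": -0.001,"jaw": 0},
    {"tx": 0,"ty": 0.001,"tz": 0.116,"rx": 0,"ry": -0.0018,"rz": -0.001,"jaw": 0},
    {"tx": 0,"ty": 0.001,"tz": 0.116,"rx": 0,"ry": -0.0018,"rz": -0.001,"jaw": 0},
  ],
)

```text
time: 6.75
position: [0.4928, 0.0182, 0.1268]
tool_rot: [-0.212, 3.134, -0.0]
ft_force: [0.4, -0.1, -0.5]
grip_width: 0.256
```

```bash
python3 - <<'E'
from h import *
import h
st()
from bench import ctrl
p=np.array(ctrl.get_state()["position"])
a=shot("side","side5.png")
r=(190,165,260,235);f=8
c=cv2.convertScaleAbs(cv2.resize(a[r[1]:r[3],r[0]:r[2]],None,fx=f,fy=f,interpolation=cv2.INTER_CUBIC),alpha=1.7)
n,d=h._b["n"],h._b["d"]
def dl(P,col):
    q=(proj("side",np.array(P))-np.array(r[:2])+.5)*f-.5;cv2.polylines(c,[np.int32(q)],False,col,1)
z=p[2]-.074
F=lambda x,y,zz:np.r_[p[:2]+n*x+d*y,zz]
dl([F(-.043,-.01,z),F(.043,-.01,z),F(.043,-.01,z+.035),F(-.043,-.01,z+.035),F(-.043,-.01,z)],(0,0,255))
dl([B(-.05,-.12,.035),B(-.05,.14,.035)],(255,0,0));dl([B(.05,-.12,.035),B(.05,.14,.035)],(255,0,0))
dl([B(-.058,-.12,.047),B(-.058,.14,.047)],(0,160,0));dl([B(.058,-.12,.047),B(.058,.14,.047)],(0,160,0))
cv2.imwrite("pics/s5o.png",c)
crop(a,r,8,"s5c.png",1.7)
E
```

```text
t=6.75 pos [0.4928 0.0182 0.1268] yaw_y 97.73 zaxis [ 1.e-04 -2.e-04 -1.e+00] F [ 0.37 -0.06 -0.49] M [-0.017 -0.042 -0.072] grip 0.2564 q [-0.39  0.02  0.31  1.92 -0.01  1.21  1.62]
```

View pics/s5o.png

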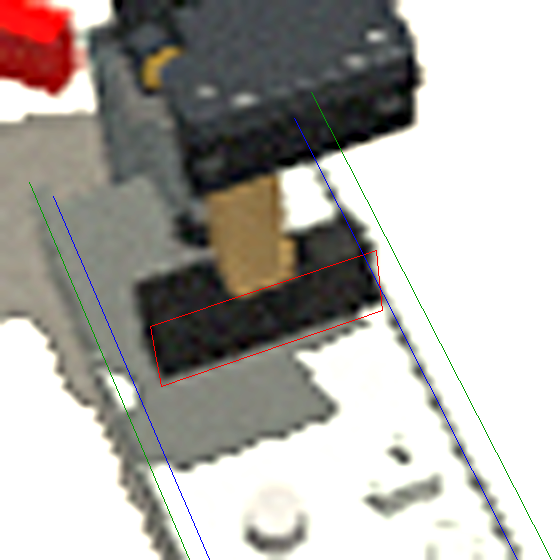

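View pics/s5c.png

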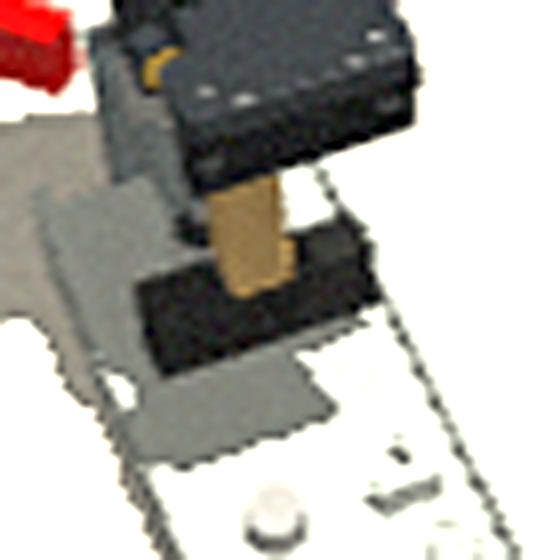

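```bash
python3 - <<'E'
from h import *
np.set_printoptions(precision=0,suppress=True,linewidth=200)
for n in("side","top"):
    g=cv2.cvtColor(cv2.imread(f"pics/{n}0.png"),6).astype(np.float32)
    for z,xs in((.047,np.arange(-70,-39,1)),(.035,np.arange(38,66,1)),(.047,np.arange(44,72,1))):
        ys=np.arange(-10,60,1) 
        v=[]
        for x in xs:
            q=proj(n,np.array([B(x/1e3,y/1e3,z) for y in ys])).astype(np.float32)
            v.append(cv2.remap(g,q[:,0].reshape(-1,1),q[:,1].reshape(-1,1),1).mean())
        print(n,z);print(np.c_[xs,np.array(v)].T)
E
```

```text
side 0.047
[[-70. -69. -68. -67. -66. -65. -64. -63. -62. -61. -60. -59. -58. -57. -56. -55. -54. -53. -52. -51. -50. -49. -48. -47. -46. -45. -44. -43. -42. -41. -40.]
 [148. 127. 103.  83.  72.  66.  62.  60.  64.  78.  99. 120. 137. 149. 156. 157. 156. 154. 152. 151. 149. 148. 148. 148. 148. 148. 148. 148. 149. 149. 148.]]
side 0.035
[[ 38.  39.  40.  41.  42.  43.  44.  45.  46.  47.  48.  49.  50.  51.  52.  53.  54.  55.  56.  57.  58.  59.  60.  61.  62.  63.  64.  65.]
 [150. 150. 151. 152. 153. 154. 154. 149. 137. 120. 102.  89.  88. 100. 119. 135. 147. 153. 154. 155. 156. 160. 164. 168. 171. 173. 174. 173.]]
side 0.047
[[ 44.  45.  46.  47.  48.  49.  50.  51.  52.  53.  54.  55.  56.  57.  58.  59.  60.  61.  62.  63.  64.  65.  66.  67.  68.  69.  70.  71.]
 [122. 103.  88.  86.  97. 116. 133. 146. 153. 155. 155. 156. 160. 164. 168. 171. 173. 173. 173. 173. 172. 172. 172. 172. 172. 172. 172. 172.]]
top 0.047
[[-70. -69. -68. -67. -66. -65. -64. -63. -62. -61. -60. -59. -58. -57. -56. -55. -54. -53. -52. -51. -50. -49. -48. -47. -46. -45. -44. -43. -42. -41. -40.]
 [128. 127. 124. 119. 110.  99.  83.  70.  64.  66.  77.  90. 105. 119. 129. 136. 138. 138. 137. 136. 135. 133. 133. 133. 133. 133. 132. 132. 132. 133. 133.]]
top 0.035
[[ 38.  39.  40.  41.  42.  43.  44.  45.  46.  47.  48.  49.  50.  51.  52.  53.  54.  55.  56.  57.  58.  59.  60.  61.  62.  63.  64.  65.]
 [133. 134. 134. 134. 134. 133. 130. 126. 120. 113. 107. 101.  99. 105. 114. 125. 133. 136. 136. 135. 134. 132. 130. 128. 127. 127. 127. 127.]]
top 0.047
[[ 44.  45.  46.  47.  48.  49.  50.  51.  52.  53.  54.  55.  56.  57.  58.  59.  60.  61.  62.  63.  64.  65.  66.  67.  68.  69.  70.  71.]
 [124. 118. 112. 105. 100. 100. 107. 118. 128. 134. 136. 136. 135. 133. 131. 129. 128. 127. 127. 127. 127. 127. 127. 127. 128. 128. 128. 128.]]
```

```bash
python3 - <<'E'
from h import *
import h
np.set_printoptions(precision=0,suppress=True,linewidth=220)
n_,d_=h._b["n"],h._b["d"]
g=cv2.cvtColor(cv2.imread("pics/side5.png"),6).astype(np.float32)
p=np.array([.4928,.0182,.1268]);z0=p[2]-.074
def prof(fn,ts,ss):
    out=[]
    for t in ts:
        q=proj("side",np.array([fn(t,s) for s in ss])).astype(np.float32)
        out.append(cv2.remap(g,q[:,0].reshape(-1,1),q[:,1].reshape(-1,1),1).mean())
    return np.c_[ts,out].T
F=lambda x,y,z:np.r_[p[:2]+n_*x/1e3+d_*y/1e3,z0+z/1e3]
zs=np.arange(4,30,2)
print("left");print(prof(lambda t,s:F(t,-10,s),np.arange(-56,-34),zs))
print("right");print(prof(lambda t,s:F(t,-10,s),np.arange(34,56),np.arange(8,30,2)))
for a,b in((-40,-20),(-20,0),(0,20),(20,40)):
    print("bottom",a,b);print(prof(lambda t,s:F(s,-10,t),np.arange(-10,14),np.arange(a,b,2)))
print("handle z45-60 front face y-12");print(prof(lambda t,s:F(t,-12,s),np.arange(-22,26),np.arange(42,52,1)))
E
```

```text
left
[[-56. -55. -54. -53. -52. -51. -50. -49. -48. -47. -46. -45. -44. -43. -42. -41. -40. -39. -38. -37. -36. -35.]
 [109. 100.  91.  83.  80.  79.  78.  78.  75.  70.  62.  52.  41.  30.  23.  20.  21.  21.  22.  23.  23.  23.]]
right
[[ 34.  35.  36.  37.  38.  39.  40.  41.  42.  43.  44.  45.  46.  47.  48.  49.  50.  51.  52.  53.  54.  55.]
 [ 22.  22.  20.  18.  19.  23.  30.  53.  79. 107. 129. 146. 161. 166. 169. 171. 173. 176. 178. 182. 183. 185.]]
bottom -40 -20
[[-10.  -9.  -8.  -7.  -6.  -5.  -4.  -3.  -2.  -1.   0.   1.   2.   3.   4.   5.   6.   7.   8.   9.  10.  11.  12.  13.]
 [ 78.  78.  79.  79.  79.  79.  80.  81.  81.  80.  76.  71.  63.  53.  42.  32.  25.  19.  17.  16.  17.  17.  17.  18.]]
bottom -20 0
[[-10.  -9.  -8.  -7.  -6.  -5.  -4.  -3.  -2.  -1.   0.   1.   2.   3.   4.   5.   6.   7.   8.   9.  10.  11.  12.  13.]
 [ 78.  78.  79.  80.  80.  81.  82.  82.  82.  81.  77.  71.  63.  52.  40.  30.  22.  17.  14.  13.  14.  15.  17.  19.]]
bottom 0 20
[[-10.  -9.  -8.  -7.  -6.  -5.  -4.  -3.  -2.  -1.   0.   1.   2.   3.   4.   5.   6.   7.   8.   9.
[... 226 characters left out ...]
  3.   4.   5.   6.   7.   8.   9.  10.  11.  12.  13.]
 [156. 147. 135. 120. 105.  92.  85.  83.  86.  90.  93.  91.  84.  75.  63.  51.  40.  31.  24.  20.  19.  19.  20.  21.]]
handle z45-60 front face y-12
[[-22. -21. -20. -19. -18. -17. -16. -15. -14. -13. -12. -11. -10.  -9.  -8.  -7.  -6.  -5.  -4.  -3.  -2.  -1.   0.   1.   2.   3.   4.   5.   6.   7.   8.   9.  10.  11.  12.  13.  14.  15.  16.  17.  18.  19.  20.
   21.  22.  23.  24.  25.]
 [ 21.  19.  18.  17.  17.  18.  24.  36.  49.  60.  67.  74.  77.  77.  77.  76.  75.  75.  74.  73.  72.  72.  72.  72.  72.  72.  72.  73.  76.  79.  78.  71.  64.  55.  39.  24.  14.  16.  17.  20.  24.  28.  31.
   33.  34.  35.  36.  37.]]
```

In the side view, relative to the fences, the foot is centred within about 0.5 mm. I'll lower it towards the bed, watching the force.

Call:
carry_out(
  commands=[
    {"tx": 0,"ty": 0,"tz": 0.006,"rx": 0,"ry": 0,"rz": 0,"jaw": 0},
    {"tx": 0,"ty": 0,"tz": 0.012,"rx": 0,"ry": 0,"rz": 0,"jaw": 0},
    {"tx": 0,"ty": 0,"tz": 0.0155,"rx": 0,"ry": 0,"rz": 0,"jaw": 0},
    {"tx": 0,"ty": 0,"tz": 0.0155,"rx": 0,"ry": 0,"rz": 0,"jaw": 0},
  ],
)

```text
time: 7.3
position: [0.4925, 0.0171, 0.111]
tool_rot: [0.209, -3.135, 0.0]
ft_force: [0.8, -0.0, -1.9]
grip_width: 0.257
```

```bash
python3 - <<'E'
from h import *
import h
st()
from bench import ctrl
p=np.array(ctrl.get_state()["position"])[:2]-h._b["bed"];print("bed xy",p@h._b["n"],p@h._b["d"])
E
```

```text
t=7.30 pos [0.4925 0.0171 0.111 ] yaw_y 97.63 zaxis [-1.e-04 -3.e-04 -1.e+00] F [ 0.85 -0.04 -1.86] M [0.028 0.035 0.025] grip 0.2575 q [-0.39  0.03  0.31  1.94 -0.01  1.17  1.63]
bed xy -0.0007662194159660353 0.03073530410406528
```

Call:
carry_out(
  commands=[
    {"tx": 0.0003,"ty": 0,"tz": 0.0007,"rx": 0,"ry": 0,"rz": 0,"jaw": 0},
    {"tx": 0.0005,"ty": 0,"tz": 0.0014,"rx": 0,"ry": 0,"rz": 0,"jaw": 0},
    {"tx": 0.0005,"ty": 0,"tz": 0.0014,"rx": 0,"ry": 0,"rz": 0,"jaw": 0},
  ],
)

```text
time: 7.68
position: [0.4923, 0.0171, 0.11]
tool_rot: [-0.209, 3.134, -0.0]
ft_force: [-0.3, 0.7, -1.3]
grip_width: 0.255
```

```bash
python3 - <<'E'
from h import *
import h
st()
a=shot("side","side6.png");crop(a,(190,140,290,290),4,"s6c.png",1.3)
E
```

```text
t=7.67 pos [0.4923 0.0171 0.11  ] yaw_y 97.64 zaxis [ 6.e-04 -2.e-04 -1.e+00] F [-0.32  0.68 -1.25] M [ 0.     0.007 -0.02 ] grip 0.2554 q [-0.39  0.03  0.31  1.94 -0.01  1.17  1.63]
```

View pics/s6c.png

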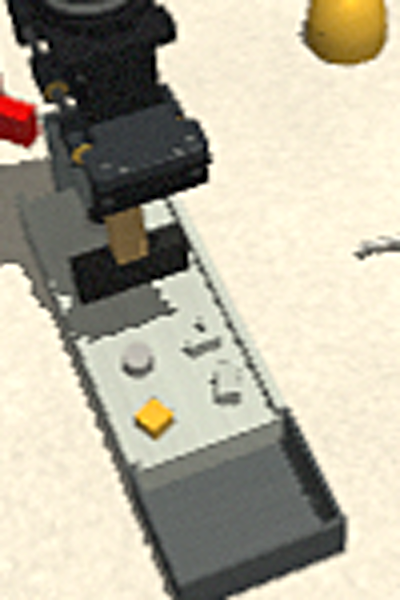

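Call:
carry_out(
  commands=[
    {"tx": -0.0008,"ty": -0.003,"tz": 0,"rx": 0,"ry": 0,"rz": 0,"jaw": 0},
    {"tx": -0.001,"ty": -0.01,"tz": 0,"rx": 0,"ry": 0,"rz": -0.001,"jaw": 0},
    {"tx": -0.001,"ty": -0.02,"tz": 0,"rx": 0,"ry": 0,"rz": -0.001,"jaw": 0},
    {"tx": -0.001,"ty": -0.03,"tz": 0,"rx": 0,"ry": 0,"rz": -0.001,"jaw": 0},
    {"tx": -0.001,"ty": -0.04,"tz": 0,"rx": 0,"ry": 0,"rz": -0.001,"jaw": 0},
    {"tx": -0.001,"ty": -0.05,"tz": 0,"rx": 0,"ry": 0,"rz": -0.001,"jaw": 0},
    {"tx": -0.001,"ty": -0.06,"tz": 0,"rx": 0,"ry": 0,"rz": -0.001,"jaw": 0},
    {"tx": -0.001,"ty": -0.07,"tz": 0,"rx": 0,"ry": 0,"rz": -0.001,"jaw": 0},
    {"tx": -0.001,"ty": -0.078,"tz": 0,"rx": 0,"ry": 0,"rz": -0.001,"jaw": 0},
    {"tx": -0.001,"ty": -0.082,"tz": 0,"rx": 0,"ry": 0,"rz": -0.001,"jaw": 0},
  ],
)

```text
time: 8.98
position: [0.5042, -0.0644, 0.1099]
tool_rot: [-0.21, 3.134, 0.0]
ft_force: [-0.1, 1.4, -1.8]
grip_width: 0.257
```

```bash
cat >> h.py <<'E'
def bedxy():
    from bench import ctrl
    p=np.array(ctrl.get_state()["position"])[:2]-_b["bed"];print("bed xy",(1e3*p@_b["n"]).round(1),(1e3*p@_b["d"]).round(1))
E
python3 - <<'E'
from h import *
st();bedxy()
a=shot("side","side7.png");crop(a,(190,140,290,290),4,"s7c.png",1.3)
E
```

```text
t=8.97 pos [ 0.5042 -0.0644  0.1099] yaw_y 97.65 zaxis [ 5.e-04  1.e-04 -1.e+00] F [-0.12  1.38 -1.77] M [0.484 0.094 0.03 ] grip 0.257 q [-0.3   0.07  0.39  1.91 -0.03  1.17  1.81]
bed xy 0.1 -51.6
```

View pics/s7c.png

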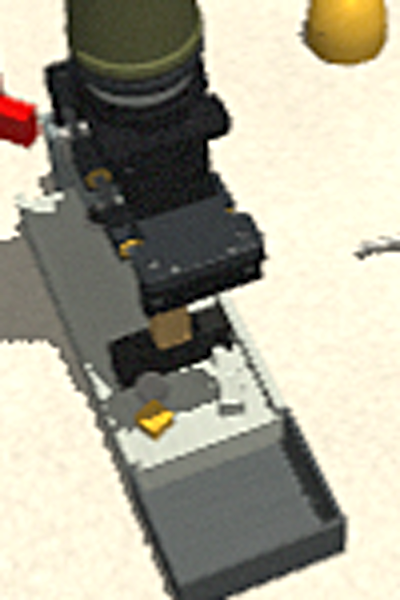

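The disc, angle and bar are being gathered by the foot, and the block at (155,418) is next. I'll continue past the edge.

Call:
carry_out(
  commands=[
    {"tx": 0,"ty": -0.006,"tz": 0,"rx": 0,"ry": 0,"rz": -0.001,"jaw": 0},
    {"tx": 0,"ty": -0.014,"tz": 0,"rx": 0,"ry": 0,"rz": -0.001,"jaw": 0},
    {"tx": 0,"ty": -0.023,"tz": 0,"rx": 0,"ry": 0,"rz": -0.001,"jaw": 0},
    {"tx": 0,"ty": -0.032,"tz": 0,"rx": 0,"ry": 0,"rz": -0.001,"jaw": 0},
    {"tx": 0,"ty": -0.041,"tz": 0,"rx": 0,"ry": 0,"rz": -0.001,"jaw": 0},
    {"tx": 0,"ty": -0.05,"tz": 0,"rx": 0,"ry": 0,"rz": -0.001,"jaw": 0},
    {"tx": 0,"ty": -0.059,"tz": 0,"rx": 0,"ry": 0,"rz": -0.001,"jaw": 0},
    {"tx": 0,"ty": -0.068,"tz": 0,"rx": 0,"ry": 0,"rz": -0.001,"jaw": 0},
    {"tx": 0,"ty": -0.076,"tz": 0,"rx": 0,"ry": 0,"rz": -0.001,"jaw": 0},
    {"tx": 0,"ty": -0.082,"tz": 0,"rx": 0,"ry": 0,"rz": -0.001,"jaw": 0},
    {"tx": 0,"ty": -0.084,"tz": 0,"rx": 0,"ry": 0,"rz": -0.001,"jaw": 0},
    {"tx": 0,"ty": -0.084,"tz": 0,"rx": 0,"ry": 0,"rz": -0.001,"jaw": 0},
  ],
)

```text
time: 10.52
position: [0.5154, -0.1472, 0.1099]
tool_rot: [-0.212, 3.134, -0.0]
ft_force: [0.3, -0.3, -1.6]
grip_width: 0.257
```

```bash
python3 - <<'E'
from h import *
st();bedxy()
a=shot("side","side8.png");crop(a,(190,140,290,290),4,"s8c.png",1.3)
E
```

```text
t=10.53 pos [ 0.5154 -0.1472  0.1099] yaw_y 97.75 zaxis [ 4.e-04 -1.e-04 -1.e+00] F [ 0.26 -0.35 -1.55] M [ 0.081 -0.032 -0.015] grip 0.257 q [-0.2   0.13  0.46  1.85 -0.06  1.18  1.99]
bed xy 0.4 -135.1
```

View pics/s8c.png

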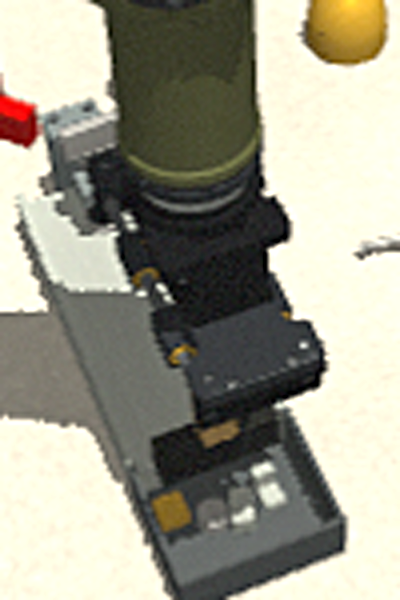

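All four offcuts can be seen in the tray: brass at (170,510), disc at (212,512), angle and bar at (245-270, 470-515). I'll lift and check the bed.

Call:
carry_out(
  commands=[
    {"tx": 0,"ty": 0,"tz": -0.01,"rx": 0,"ry": 0,"rz": 0,"jaw": 0},
    {"tx": 0,"ty": 0,"tz": -0.035,"rx": 0,"ry": 0,"rz": 0,"jaw": 0},
    {"tx": 0,"ty": 0,"tz": -0.07,"rx": 0,"ry": 0,"rz": 0,"jaw": 0},
    {"tx": 0,"ty": 0,"tz": -0.105,"rx": 0,"ry": 0,"rz": 0,"jaw": 0},
    {"tx": 0,"ty": 0,"tz": -0.125,"rx": 0,"ry": 0,"rz": 0,"jaw": 0},
    {"tx": 0,"ty": 0,"tz": -0.132,"rx": 0,"ry": 0,"rz": 0,"jaw": 0},
  ],
)

```text
time: 11.32
position: [0.5162, -0.1473, 0.244]
tool_rot: [-0.212, 3.131, -0.001]
ft_force: [1.3, 0.0, -1.9]
grip_width: 0.255
```

```bash
python3 - <<'E'
from h import *
st();bedxy();go([.500,.331,.243],111.5)
a=shot("side","side9.png");crop(a,(190,140,290,290),4,"s9c.png",1.3)
E
```

```text
t=11.32 pos [ 0.5162 -0.1473  0.244 ] yaw_y 97.76 zaxis [ 3.8e-03 -4.0e-04 -1.0e+00] F [ 1.26  0.01 -1.85] M [0.106 0.019 0.046] grip 0.255 q [-0.21  0.05  0.46  1.66 -0.02  1.44  1.96]
bed xy 1.1 -135.4
t [-0.0486  0.4761  0.0008] r [-0.0013  0.0035 -0.2397]
```

View pics/s9c.png

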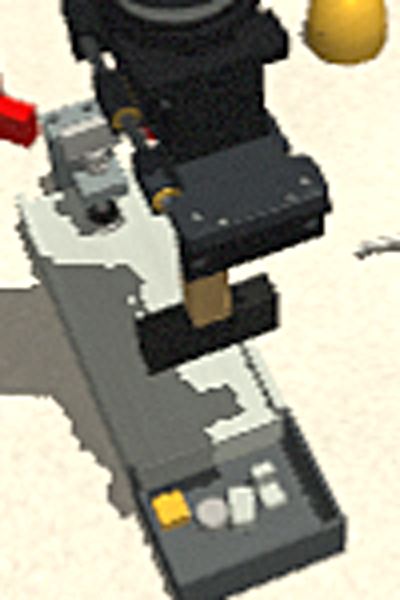

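All four pieces are in the tray and the bed is clear. I'll take the pusher back to its free spot.

Call:
carry_out(
  commands=[
    {"tx": -0.002,"ty": 0.015,"tz": 0,"rx": 0,"ry": 0.001,"rz": -0.008,"jaw": 0},
    {"tx": -0.005,"ty": 0.05,"tz": 0,"rx": 0,"ry": 0.002,"rz": -0.025,"jaw": 0},
    {"tx": -0.01,"ty": 0.098,"tz": 0,"rx": 0,"ry": 0.003,"rz": -0.05,"jaw": 0},
    {"tx": -0.015,"ty": 0.148,"tz": 0,"rx": 0,"ry": 0.0035,"rz": -0.075,"jaw": 0},
    {"tx": -0.02,"ty": 0.198,"tz": 0,"rx": 0,"ry": 0.0035,"rz": -0.1,"jaw": 0},
    {"tx": -0.025,"ty": 0.248,"tz": 0,"rx": 0,"ry": 0.0035,"rz": -0.125,"jaw": 0},
    {"tx": -0.03,"ty": 0.298,"tz": 0,"rx": 0,"ry": 0.0035,"rz": -0.15,"jaw": 0},
    {"tx": -0.035,"ty": 0.348,"tz": 0,"rx": 0,"ry": 0.0035,"rz": -0.175,"jaw": 0},
    {"tx": -0.04,"ty": 0.398,"tz": 0,"rx": 0,"ry": 0.0035,"rz": -0.2,"jaw": 0},
    {"tx": -0.045,"ty": 0.442,"tz": 0,"rx": 0,"ry": 0.0035,"rz": -0.222,"jaw": 0},
    {"tx": -0.048,"ty": 0.468,"tz": 0,"rx": 0,"ry": 0.0035,"rz": -0.235,"jaw": 0},
    {"tx": -0.0486,"ty": 0.476,"tz": 0.001,"rx": 0,"ry": 0.0035,"rz": -0.24,"jaw": 0},
  ],
)

```text
time: 12.88
position: [0.4982, 0.3324, 0.2397]
tool_rot: [0.589, -3.081, 0.002]
ft_force: [-0.3, -0.3, -1.2]
grip_width: 0.255
```

```bash
python3 - <<'E'
from h import *
st();go([.500,.331,.074],111.5)
E
```

```text
t=12.88 pos [0.4982 0.3324 0.2397] yaw_y 111.66 zaxis [-0.0045 -0.0022 -1.    ] F [-0.32 -0.29 -1.23] M [-0.01   0.043  0.008] grip 0.2547 q [-0.67  0.19  0.05  1.5  -0.01  1.46  1.32]
t [-0.002  -0.0019  0.1657] r [-0.0004 -0.005   0.0028]
```

Call:
carry_out(
  commands=[
    {"tx": 0,"ty": 0,"tz": 0.02,"rx": 0,"ry": 0,"rz": 0,"jaw": 0},
    {"tx": 0,"ty": 0,"tz": 0.06,"rx": 0,"ry": 0,"rz": 0,"jaw": 0},
    {"tx": 0,"ty": 0,"tz": 0.1,"rx": 0,"ry": 0,"rz": 0,"jaw": 0},
    {"tx": 0,"ty": 0,"tz": 0.135,"rx": 0,"ry": 0,"rz": 0,"jaw": 0},
    {"tx": 0,"ty": 0,"tz": 0.153,"rx": 0,"ry": 0,"rz": 0,"jaw": 0},
    {"tx": 0,"ty": 0,"tz": 0.16,"rx": 0,"ry": 0,"rz": 0,"jaw": 0},
    {"tx": 0,"ty": 0,"tz": 0.16,"rx": 0,"ry": 0,"rz": 0,"jaw": 0},
    {"tx": 0,"ty": 0,"tz": 0.16,"rx": 0,"ry": 0,"rz": 0,"jaw": 0},
  ],
)

```text
time: 13.88
position: [0.4998, 0.3314, 0.0824]
tool_rot: [0.586, -3.086, -0.001]
ft_force: [-0.0, 0.5, -1.3]
grip_width: 0.257
```

```bash
python3 - <<'E'
from h import *
st();go([.500,.331,.074],111.5)
E
```

```text
t=13.88 pos [0.4998 0.3314 0.0824] yaw_y 111.49 zaxis [-7.e-04  4.e-04 -1.e+00] F [-0.01  0.48 -1.31] M [0.072 0.03  0.001] grip 0.2573 q [-0.67  0.28  0.04  1.71 -0.01  1.15  1.33]
t [-0.     -0.0004  0.0084] r [ 0.0006 -0.0005 -0.0001]
```

Now I'll lower the last 8 mm in small steps to touch.

Call:
carry_out(
  commands=[
    {"tx": 0,"ty": 0,"tz": 0.004,"rx": 0,"ry": 0,"rz": 0,"jaw": 0},
    {"tx": 0,"ty": 0,"tz": 0.007,"rx": 0,"ry": 0,"rz": 0,"jaw": 0},
    {"tx": 0,"ty": 0,"tz": 0.0082,"rx": 0,"ry": 0,"rz": 0,"jaw": 0},
    {"tx": 0,"ty": 0,"tz": 0.0082,"rx": 0,"ry": 0,"rz": 0,"jaw": 0},
  ],
)

```text
time: 14.38
position: [0.499, 0.3313, 0.074]
tool_rot: [0.586, -3.084, -0.0]
ft_force: [-1.9, -1.0, 4.8]
grip_width: 0.26
```

```bash
python3 - <<'E'
from h import *
st()
a=shot("side","side10.png");crop(a,(165,70,265,190),5,"s10c.png",1.5)
E
```

```text
t=14.38 pos [0.499  0.3313 0.074 ] yaw_y 111.51 zaxis [-2.2e-03 -2.0e-04 -1.0e+00] F [-1.9  -0.99  4.82] M [-0.244  0.507  0.002] grip 0.2599 q [-0.67  0.29  0.04  1.72 -0.01  1.14  1.33]
```

View pics/s10c.png

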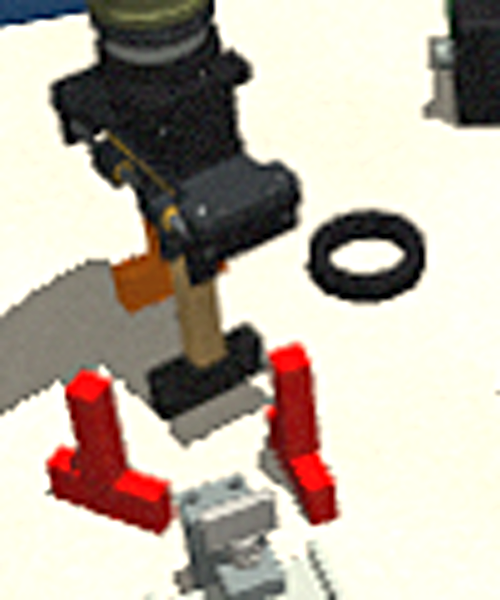

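The pusher is standing with light contact, about 5 N. I'll open and rise.

Call:
carry_out(
  commands=[
    {"tx": 0,"ty": 0,"tz": 0,"rx": 0,"ry": 0,"rz": 0,"jaw": 0.32},
    {"tx": 0,"ty": 0,"tz": 0,"rx": 0,"ry": 0,"rz": 0,"jaw": 0.4},
    {"tx": 0,"ty": 0,"tz": 0,"rx": 0,"ry": 0,"rz": 0,"jaw": 0.7},
    {"tx": 0,"ty": 0,"tz": 0,"rx": 0,"ry": 0,"rz": 0,"jaw": 0.9},
    {"tx": 0,"ty": 0,"tz": 0,"rx": 0,"ry": 0,"rz": 0,"jaw": 0.9},
    {"tx": 0,"ty": 0,"tz": -0.02,"rx": 0,"ry": 0,"rz": 0,"jaw": 0.9},
    {"tx": 0,"ty": 0,"tz": -0.055,"rx": 0,"ry": 0,"rz": 0,"jaw": 0.9},
    {"tx": 0,"ty": 0,"tz": -0.095,"rx": 0,"ry": 0,"rz": 0,"jaw": 0.8},
    {"tx": 0,"ty": 0,"tz": -0.12,"rx": 0,"ry": 0,"rz": 0,"jaw": 0.8},
    {"tx": 0,"ty": 0,"tz": -0.126,"rx": 0,"ry": 0,"rz": 0,"jaw": 0.8},
  ],
  grip_force=10,
)

```text
time: 15.68
position: [0.5002, 0.3316, 0.2006]
tool_rot: [-0.586, 3.086, 0.002]
ft_force: [0.2, 0.0, -0.0]
grip_width: 0.808
```

```bash
python3 - <<'E'
from h import *
st();print(B(0,.1,0))
go(B(0,.1,.2),100.4)
a=shot("side","side11.png");crop(a,(165,70,285,300),2.6,"s11c.png",1.3)
b=shot("top","top11.png");crop(b,(215,195,345,260),6,"t11c.png",1.5)
E
```

```text
t=15.68 pos [0.5002 0.3316 0.2006] yaw_y 111.49 zaxis [ 1.e-04  1.e-03 -1.e+00] F [ 0.18  0.02 -0.04] M [ 0.037 -0.007  0.007] grip 0.8077 q [-0.67  0.21  0.05  1.56 -0.01  1.37  1.32]
[0.48414908 0.08588506 0.        ]
t [ 0.1049 -0.2227  0.0004] r [0.001  0.0004 0.1936]
```

View pics/s11c.png

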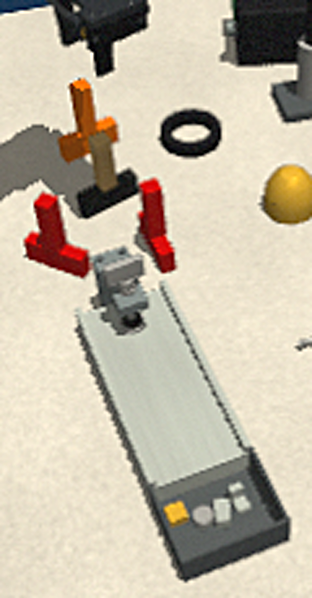

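View pics/t11c.png

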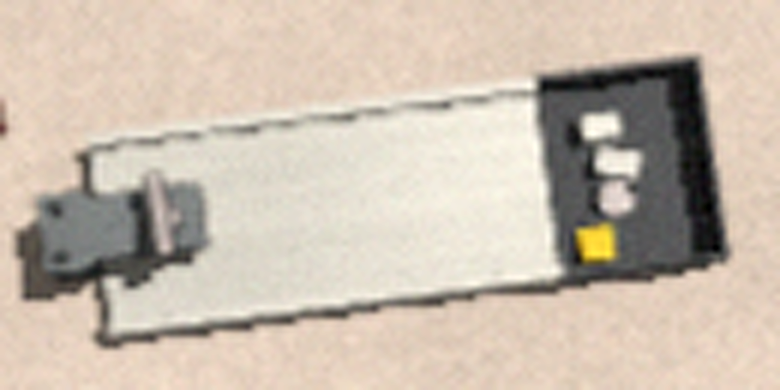

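The bed is clear, all four pieces are in the tray, and the pusher stands upright away from the fixture. Next I'll measure the wing.

```bash
python3 - <<'E'
from h import *
import h
np.set_printoptions(precision=4,suppress=True)
b=cv2.imread("pics/top11.png").astype(int);a=cv2.imread("pics/side11.png")
print("top R-G"); 
sub=b[221:240,236:248]; print(np.c_[sub[...,2]-sub[...,1]]); print(sub[...,2])
m=np.zeros(b.shape[:2],bool);m[221:240,236:248]=True
m&=(b[...,2]-b[...,1]>8)&(b[...,2]>75)
v,u=np.nonzero(m);X=plane("top",np.c_[u,v],.14)[:,:2];c=X.mean(0);w,V=np.linalg.eigh(np.cov((X-c).T));e=V[:,1]
e=e if e[0]>0 else -e
print(len(u),"c",c,"ang",np.degrees(np.arctan2(e[1],e[0])),"lens",np.sqrt(12*w), "exp",B(0,.1,.14))
crop(a,(200,155,230,195),14,"s11w.png",1.5)
crop(cv2.imread("pics/top11.png"),(218,218,252,246),16,"t11w.png",1.8)
E
```

```text
top R-G
[[ 4  1  3  2  5  3  5  5  5  5  1  6]
 [ 6  2  3  4  2  3  1  4  3  1  2  2]
 [ 5  3  4  5  4  4  2  2  1  5  5  3]
 [ 0  1  5  5  7  6  4  6  4  6  3  5]
 [ 2  2  1  6  7  8  4  4  3  2  4  2]
 [ 2  3  2  3  7 11  4 -1  0 -3 -3 -4]
 [-2  0  0  2  9  8  7 -4 -1 -3 -5  0]
 [-3 -2 -3  4  7  9  7  2  0 -3  0 -4]
 [ 0 -3 -2  2  6 10 10  6  3 -2 -3 -4]
 [-3 -1 -1  4  5  9  9  5  7  1 -3 -3]
 [-3 -3  0 -2  4 10  5  9  6  2 -2 -2]
 [-4 -2  2  1  4  9  8  5  4 -3 -5 -2]
 [-3 -1  1  1  3  4  8  6  3 -2 -3  0]
 [ 1 -1 -3  0  4  6 10  8 -6 -1 -2 -3]
 [-2 -3 -1  0  2  7 12 10  0 -3 -1 -2]
 [-3 -3 -1 -4  2  5 10  7  0 -2 -3  2]
 [-1 -1  1  2  0  3  5  7 -2  1  4  4]
 [ 0  1 -1  3  3  1  1  4  2  4  2  4]
 [ 2  1  0  0  2  4  5  2  0  1  3  3]]
[[146 147 148 148 150 148 147 148 149 149 148 152]
 [147 148 146 146 149 150 148 150 151 149 153 152]
 [147 149 148 136 126 127 141 150 149 152 149 150]
 [146 149 132 116 133 121 133 152 150 149 149 147]
 [146 151 122 101 130 115 103 124 115 109 120 116]
 [118 107  93  87 121 118  87  89  87  84  91  91]
 [ 73  47  48  73 115 122  89  72  84  85  85  85]
 [ 59  32  30  68 110 128 100  79  90  86  89  86]
 [ 62  28  30  57 101 132 112  86  90  86  87  89]
 [ 78  56  36  47  88 137 115 105 110  83  85  83]
 [ 86  62  36  37  83 134 114 115 115  86  88  88]
 [ 82  64  31  35  76 123 119  98  82  69  80  85]
 [ 84  65  34  32  75 117 122  89  67  80  83  88]
 [ 86  61  28  32  69 109 128  95  69  82  86  83]
 [ 83  61  31  33  51 103 135 107  72  84  79  77]
 [ 88  59  29  31  42  96 136 104  52  54  49  67]
 [ 55  38  30  34  38  59  77  62  41  49  50  98]
 [ 50  46  44  49  54  48  46  46  50  52  50 116]
 [ 52  48  52  52  51  53  99 127 123 122 124 137]]
14 c [0.4809 0.0826] ang 10.833077431370546 lens [0.0073 0.0352] exp [0.4841 0.0859 0.14  ]
```

View pics/s11w.png

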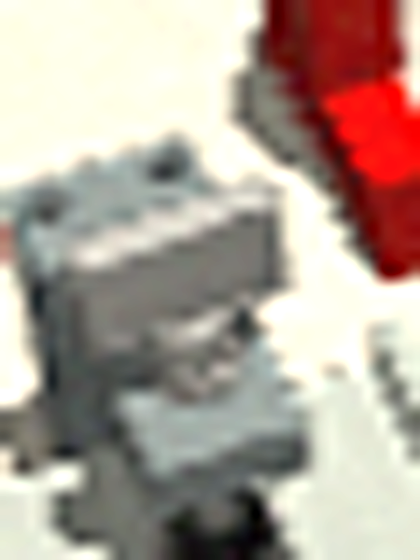

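View pics/t11w.png

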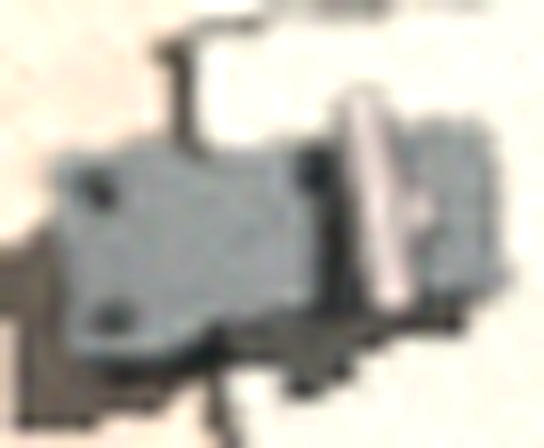

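```bash
python3 - <<'E'
from h import *
np.set_printoptions(precision=4,suppress=True)
T=lambda p:(np.array(p,float)+.5)/16-.5+[218,218]
S=lambda p:(np.array(p,float)+.5)/14-.5+[200,155]
t=T([(358,90),(397,302)]);e=plane("top",t,.139);print(e,e.mean(0)); d=e[0]-e[1];print(np.degrees(np.arctan2(d[1],d[0])),np.linalg.norm(d))
# side: top face: corners front-left(82,262) front-right(275,212) back-left (60,240?) 
s=S([(70,250),(270,200)]);print("side top mid-line ends",plane("side",s,.139),plane("side",s,.139).mean(0))
print("tri",tri(s,t[::-1]))
E
```

```text
[[0.5059 0.0884 0.139 ]
 [0.4635 0.08   0.139 ]] [0.4847 0.0842 0.139 ]
11.162889502530556 0.04326741939950559
side top mid-line ends [[0.4616 0.0828 0.139 ]
 [0.5039 0.0849 0.139 ]] [0.4828 0.0839 0.139 ]
tri [[0.4624 0.0798 0.1422 0.0019]
 [0.5053 0.0886 0.1352 0.0019]]
```

```bash
python3 - <<'E'
from h import *
go([.484,.0848,.2],101)
E
```

```text
t [ 0.1044 -0.2235 -0.0011] r [-1.000e-04 -2.700e-03  1.832e-01]
```

Call:
carry_out(
  commands=[
    {"tx": 0.006,"ty": -0.012,"tz": 0,"rx": 0,"ry": 0,"rz": 0.01,"jaw": 0.6},
    {"tx": 0.02,"ty": -0.042,"tz": 0,"rx": 0,"ry": 0,"rz": 0.035,"jaw": 0.6},
    {"tx": 0.04,"ty": -0.085,"tz": 0,"rx": 0,"ry": 0,"rz": 0.07,"jaw": 0.6},
    {"tx": 0.06,"ty": -0.128,"tz": 0,"rx": 0,"ry": 0,"rz": 0.105,"jaw": 0.6},
    {"tx": 0.08,"ty": -0.171,"tz": 0,"rx": 0,"ry": 0,"rz": 0.14,"jaw": 0.6},
    {"tx": 0.096,"ty": -0.205,"tz": 0,"rx": 0,"ry": 0,"rz": 0.168,"jaw": 0.6},
    {"tx": 0.103,"ty": -0.22,"tz": 0,"rx": 0,"ry": -0.001,"rz": 0.18,"jaw": 0.6},
    {"tx": 0.1044,"ty": -0.2235,"tz": 0,"rx": 0,"ry": -0.002,"rz": 0.183,"jaw": 0.6},
    {"tx": 0.1044,"ty": -0.2235,"tz": 0,"rx": 0,"ry": -0.002,"rz": 0.183,"jaw": 0.6},
    {"tx": 0.1044,"ty": -0.2235,"tz": 0,"rx": 0,"ry": -0.002,"rz": 0.183,"jaw": 0.6},
  ],
)

```text
time: 17.02
position: [0.4839, 0.0864, 0.1988]
tool_rot: [0.306, -3.126, 0.0]
ft_force: [-0.1, 0.3, 0.6]
grip_width: 0.599
```

```bash
python3 - <<'E'
from h import *
st();go([.484,.0848,.109],101)
a=shot("side","side12.png");crop(a,(170,90,270,210),5,"s12c.png",1.3)
E
```

```text
t=17.02 pos [0.4839 0.0864 0.1988] yaw_y 101.17 zaxis [-1.1e-03 -4.0e-04 -1.0e+00] F [-0.09  0.25  0.61] M [0.051 0.033 0.011] grip 0.5995 q [-0.45 -0.03  0.22  1.82  0.01  1.35  1.53]
t [ 0.0001 -0.0016  0.0898] r [-0.0002 -0.0012  0.003 ]
```

View pics/s12c.png

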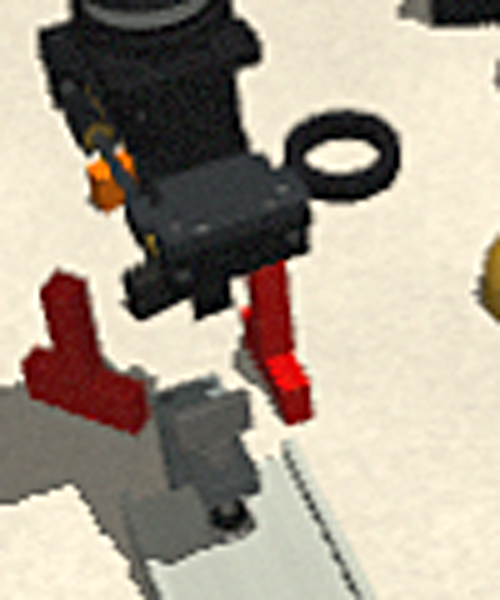

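The gripper is above the wing. I'll lower onto it with the jaws at 0.6.

Call:
carry_out(
  commands=[
    {"tx": 0,"ty": -0.001,"tz": 0.02,"rx": 0,"ry": -0.001,"rz": 0.003,"jaw": 0.6},
    {"tx": 0,"ty": -0.001,"tz": 0.05,"rx": 0,"ry": -0.001,"rz": 0.003,"jaw": 0.6},
    {"tx": 0,"ty": -0.001,"tz": 0.075,"rx": 0,"ry": -0.001,"rz": 0.003,"jaw": 0.6},
    {"tx": 0,"ty": -0.001,"tz": 0.087,"rx": 0,"ry": -0.001,"rz": 0.003,"jaw": 0.6},
    {"tx": 0,"ty": -0.001,"tz": 0.09,"rx": 0,"ry": -0.001,"rz": 0.003,"jaw": 0.6},
    {"tx": 0,"ty": -0.001,"tz": 0.09,"rx": 0,"ry": -0.001,"rz": 0.003,"jaw": 0.6},
  ],
)

```text
time: 17.82
position: [0.4847, 0.084, 0.1097]
tool_rot: [-0.297, 3.126, -0.0]
ft_force: [-0.4, 0.6, -0.1]
grip_width: 0.603
```

```bash
python3 - <<'E'
from h import *
st();go([.484,.0848,.109],101)
a=shot("side","side13.png");crop(a,(180,120,250,200),7,"s13c.png",1.5)
E
```

```text
t=17.82 pos [0.4847 0.084  0.1097] yaw_y 100.86 zaxis [ 1.1e-03 -1.0e-04 -1.0e+00] F [-0.35  0.64 -0.09] M [ 0.008 -0.016  0.013] grip 0.603 q [-0.45  0.03  0.23  1.94 -0.01  1.17  1.54]
t [0.0005 0.0009 0.0007] r [-0.0003  0.0011 -0.0025]
```

View pics/s13c.png

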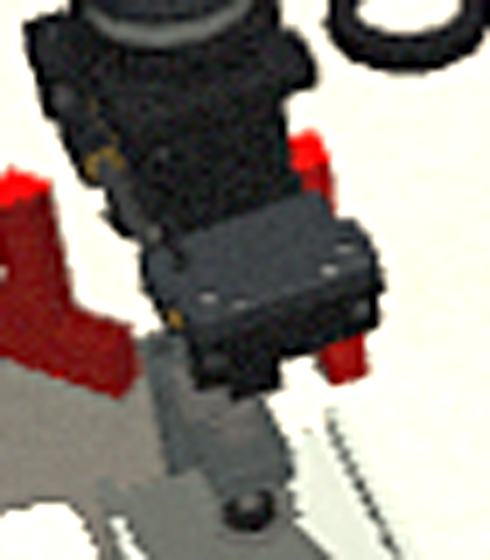

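Now I'll close gently at 5 N and read the side loads to centre on the wing.

Call:
carry_out(
  commands=[
    {"tx": 0,"ty": 0,"tz": 0,"rx": 0,"ry": 0,"rz": 0,"jaw": 0.2},
    {"tx": 0,"ty": 0,"tz": 0,"rx": 0,"ry": 0,"rz": 0,"jaw": 0.1},
    {"tx": 0,"ty": 0,"tz": 0,"rx": 0,"ry": 0,"rz": 0,"jaw": 0},
    {"tx": 0,"ty": 0,"tz": 0,"rx": 0,"ry": 0,"rz": 0,"jaw": 0},
    {"tx": 0,"ty": 0,"tz": 0,"rx": 0,"ry": 0,"rz": 0,"jaw": 0},
    {"tx": 0,"ty": 0,"tz": 0,"rx": 0,"ry": 0,"rz": 0,"jaw": 0},
    {"tx": 0,"ty": 0,"tz": 0,"rx": 0,"ry": 0,"rz": 0,"jaw": 0},
  ],
  grip_force=5,
)

```text
time: 18.75
position: [0.4841, 0.0837, 0.1089]
tool_rot: [-0.297, 3.128, -0.001]
ft_force: [0.5, 0.1, 1.2]
grip_width: 0.013
```

```bash
python3 - <<'E'
from h import *
st()
E
```

```text
t=18.75 pos [0.4841 0.0837 0.1089] yaw_y 100.84 zaxis [ 0.e+00 -3.e-04 -1.e+00] F [0.54 0.06 1.18] M [0.03  0.026 0.007] grip 0.0131 q [-0.45  0.03  0.23  1.94 -0.01  1.17  1.54]
```

The opening reads 0.013, but a wing 10 mm thick should read about 0.115. I'll look.

```bash
python3 - <<'E'
from h import *
st()
a=shot("side","side14.png");crop(a,(180,120,250,200),7,"s14c.png",1.5)
b=shot("top","top14.png");crop(b,(190,180,290,280),6,"t14c.png",1.8)
np.set_printoptions(precision=1,suppress=True)
print((proj("side",np.array([[.4841,.0837,.1089],[.484,.0848,.14]]))-[180,120]+.5)*7)
E
```

```text
t=18.75 pos [0.4841 0.0837 0.1089] yaw_y 100.84 zaxis [ 0.e+00 -3.e-04 -1.e+00] F [0.54 0.06 1.18] M [0.03  0.026 0.007] grip 0.0131 q [-0.45  0.03  0.23  1.94 -0.01  1.17  1.54]
[[236.2 406.5]
 [227.6 353.8]]
```

View pics/s14c.png

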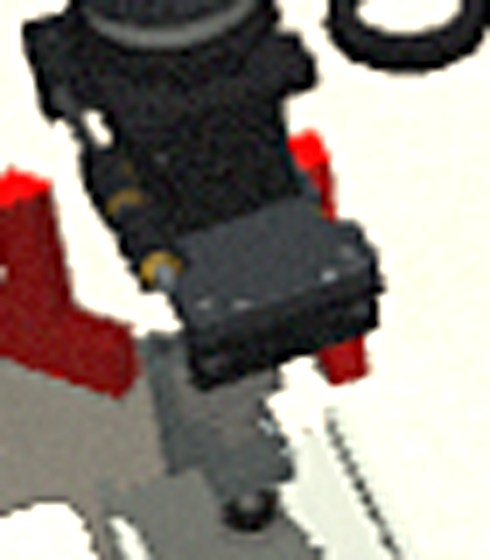

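View pics/t14c.png

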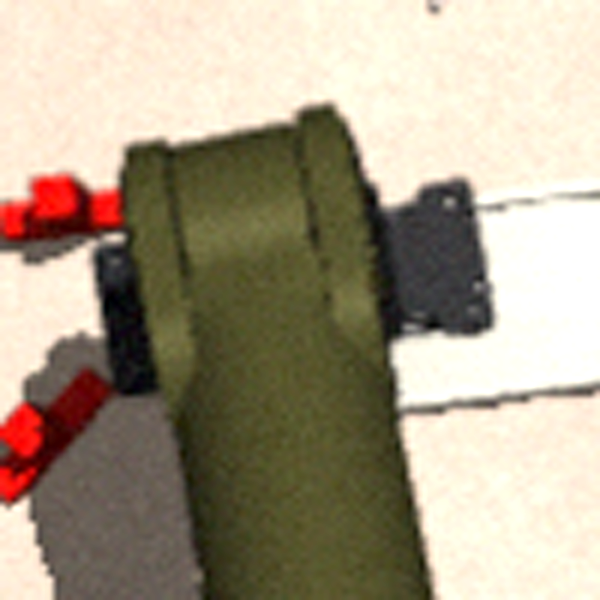

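```bash
python3 - <<'E'
from h import *
o=[]
for n in(11,13,14):
    a=cv2.imread(f"pics/side{n}.png")[160:190,198:228]
    o.append(cv2.resize(cv2.convertScaleAbs(a,alpha=2.2),None,fx=8.5,fy=8.5,interpolation=cv2.INTER_CUBIC))
cv2.imwrite("pics/cmp.png",np.hstack(o))
E
```

```text
(no output)
```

View pics/cmp.png

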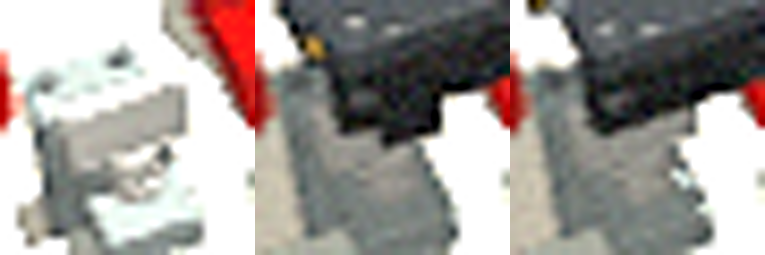

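```bash
python3 - <<'E'
from h import *
import h
np.set_printoptions(precision=1,suppress=True)
p=np.array([.4847,.0840,.1097]);y=np.array([np.cos(np.radians(100.86)),np.sin(np.radians(100.86)),0]);x=np.array([y[1],-y[0],0])
q=lambda P:((proj("side",np.array(P))-[198,160]+.5)*8.5)
print("open tip inner/outer edges front finger", q([p-y*.026-x*.0095,p-y*.026+x*.0095,p-y*.041-x*.0095,p-y*.041+x*.0095]))
print("wing front face corners bl br tl tr",q([p*[1,1,0]+[0,0,z]-y*.005+x*s for z in(.110,.140) for s in(-.023,.023)]))
print("arm top front edge",q([B(-.018,.077,.095),B(.018,.077,.095)]))
E
```

```text
open tip inner/outer edges front finger [[138.1 211.1]
 [189.6 191.8]
 [154.9 240.9]
 [206.8 221.4]]
wing front face corners bl br tl tr [[ 78.4 183. ]
 [202.  137.4]
 [ 68.  123.5]
 [194.3  77.6]]
arm top front edge [[109.  237.5]
 [207.6 205.5]]
```

```bash
python3 - <<'E'
from h import *
np.set_printoptions(precision=1,suppress=True)
def tip(pic,p,yaw,w,r,f,name):
    p=np.array(p);y=np.array([np.cos(np.radians(yaw)),np.sin(np.radians(yaw)),0]);x=np.array([y[1],-y[0],0])
    a=cv2.imread(pic);c=cv2.convertScaleAbs(cv2.resize(a[r[1]:r[3],r[0]:r[2]],None,fx=f,fy=f,interpolation=cv2.INTER_CUBIC),alpha=2.2)
    q=lambda P:np.int32((proj("side",np.array(P))-np.array(r[:2])+.5)*f)
    for s in(-1,1):
        for dz in(0,.019):
            P=[p+[0,0,dz]+s*y*w*k+x*m for k,m in((1,-.0095),(1,.0095),((w+.015)/w,.0095),((w+.015)/w,-.0095),(1,-.0095))]
            cv2.polylines(c,[q(P)],False,(0,255,0) if dz==0 else (255,0,255),1)
    cv2.imwrite("pics/"+name,c)
tip("pics/side12.png",[.4839,.0864,.1988],101.2,.026,(190,110,240,170),8,"tip12.png")
tip("pics/side1.png",[.4995,.3318,.1803],111.5,.0435,(160,60,230,120),8,"tip1.png")
tip("pics/side3.png",[.5006,.331,.2445],111.5,.012,(170,50,230,120),8,"tip3.png")
E
```

```text
(no output)
```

View pics/tip12.png

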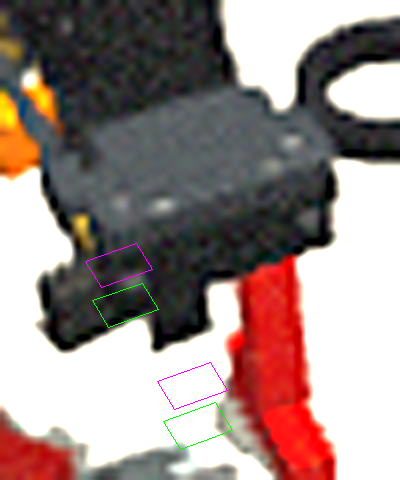

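View pics/tip1.png

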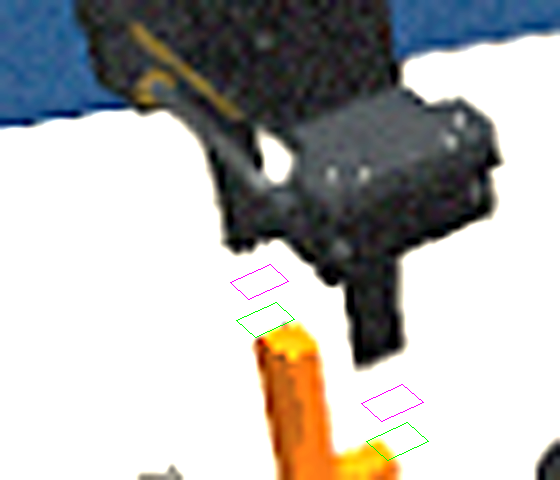

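View pics/tip3.png

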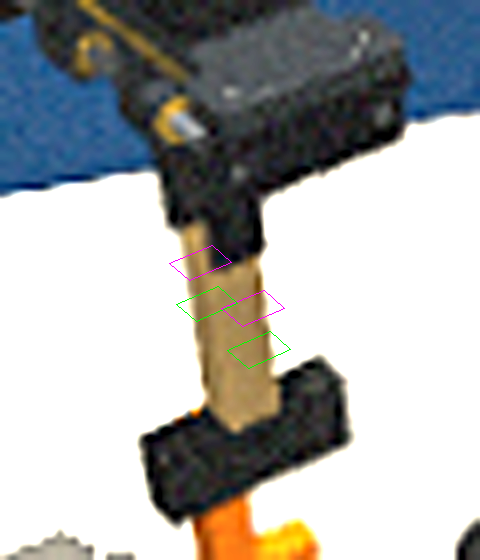

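```bash
python3 - <<'E'
from h import *
from scipy.optimize import least_squares
np.set_printoptions(precision=1,suppress=True)
def fit(name,p,yaw,w,obs,r,f):
    p=np.array(p);y=np.array([np.cos(np.radians(yaw)),np.sin(np.radians(yaw)),0]);x=np.array([y[1],-y[0],0])
    obs=(np.array(obs,float)+.5)/f-.5+np.array(r)
    for th in(0.0,.007,.015):
        def res(v):
            P=[p+[0,0,v[1]]-y*(w+th)+x*(v[0]+m) for m in(-.0095,.0095)]
            return (proj("side",np.array(P))-obs).ravel()
        s=least_squares(res,[0,0.03]);print(name,"th",th,"dx,dz mm",s.x*1e3,"rms",np.sqrt(np.mean(s.fun**2)))
fit("open",[.4995,.3318,.1803],111.5,.0435,[(358,367),(403,345)],(160,60),8)
fit("0.6",[.4839,.0864,.1988],101.2,.026,[(158,350),(208,328)],(190,110),8)
fit("held",[.5006,.331,.2445],111.5,.012,[(215,270),(262,250)],(170,50),8)
E
```

```text
open th 0.0 dx,dz mm [ 1.8 36. ] rms 0.20037702033104016
open th 0.007 dx,dz mm [-1.8 41.9] rms 0.18491043754322148
open th 0.015 dx,dz mm [-6.  48.5] rms 0.16714584185209266
0.6 th 0.0 dx,dz mm [ 1.5 33.5] rms 0.19282857935319267
0.6 th 0.007 dx,dz mm [-0.6 40.4] rms 0.2031334884314599
0.6 th 0.015 dx,dz mm [-3.  48.4] rms 0.21804065632599273
held th 0.0 dx,dz mm [ 0.8 36.3] rms 0.187570684036049
held th 0.007 dx,dz mm [-2.7 41.4] rms 0.1713711415491814
held th 0.015 dx,dz mm [-6.7 47.3] rms 0.15254444850271265
```

The fingers shut above the wing. In three side views (side1, side3 and side12) the real fingertips come out about 35–39 mm above the reported TCP, so the wing top at 140 mm was never reached. I'll open and go about 35 mm lower, watching the force.

Call:
carry_out(
  commands=[
    {"tx": 0,"ty": 0,"tz": -0.006,"rx": 0,"ry": 0,"rz": 0,"jaw": 0.6},
    {"tx": 0,"ty": 0,"tz": -0.006,"rx": 0,"ry": 0,"rz": 0,"jaw": 0.6},
    {"tx": 0,"ty": 0,"tz": -0.006,"rx": 0,"ry": 0,"rz": 0,"jaw": 0.6},
    {"tx": 0,"ty": 0,"tz": -0.006,"rx": 0,"ry": 0,"rz": 0,"jaw": 0.6},
    {"tx": 0,"ty": -0.0005,"tz": 0.005,"rx": 0,"ry": 0,"rz": 0,"jaw": 0.6},
    {"tx": 0,"ty": -0.0005,"tz": 0.015,"rx": 0,"ry": 0,"rz": 0,"jaw": 0.6},
    {"tx": 0,"ty": -0.0005,"tz": 0.02,"rx": 0,"ry": 0,"rz": 0,"jaw": 0.6},
    {"tx": 0,"ty": -0.0005,"tz": 0.02,"rx": 0,"ry": 0,"rz": 0,"jaw": 0.6},
  ],
)

```text
time: 19.85
position: [0.4836, 0.0831, 0.0882]
tool_rot: [0.297, -3.126, 0.001]
ft_force: [0.5, 0.3, -0.3]
grip_width: 0.598
```

```bash
python3 - <<'E'
from h import *
st()
a=shot("side","side15.png");crop(a,(185,130,245,195),9,"s15c.png",2.2)
E
```

```text
t=19.85 pos [0.4836 0.0831 0.0882] yaw_y 100.84 zaxis [-1.2e-03 -8.0e-04 -1.0e+00] F [ 0.52  0.32 -0.3 ] M [ 0.066  0.01  -0.007] grip 0.5983 q [-0.45  0.05  0.23  1.96 -0.01  1.13  1.55]
```

View pics/s15c.png

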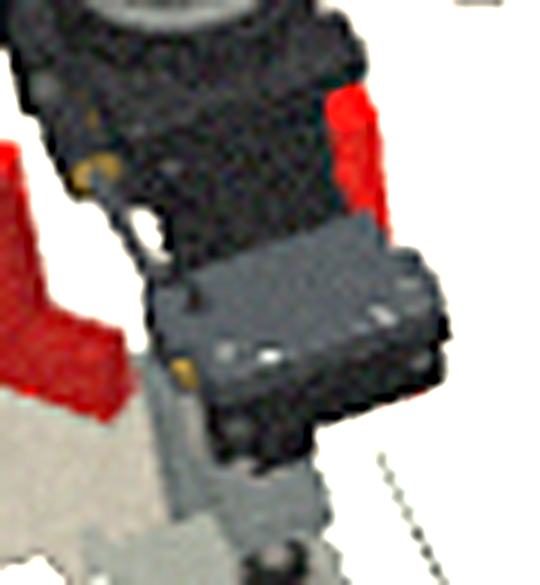

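Call:
carry_out(
  commands=[
    {"tx": 0,"ty": 0.0005,"tz": 0.006,"rx": 0,"ry": 0,"rz": 0,"jaw": 0.6},
    {"tx": 0,"ty": 0.0005,"tz": 0.011,"rx": 0,"ry": 0,"rz": 0,"jaw": 0.6},
    {"tx": 0,"ty": 0.0005,"tz": 0.014,"rx": 0,"ry": 0,"rz": 0,"jaw": 0.6},
    {"tx": 0,"ty": 0.0005,"tz": 0.014,"rx": 0,"ry": 0,"rz": 0,"jaw": 0.6},
  ],
)

```text
time: 20.4
position: [0.4839, 0.0836, 0.0747]
tool_rot: [0.297, -3.127, 0.001]
ft_force: [0.1, 0.1, -0.3]
grip_width: 0.6
```

```bash
python3 - <<'E'
from h import *
st()
a=shot("side","side16.png");crop(a,(185,130,245,195),9,"s16c.png",2.2)
E
```

```text
t=20.40 pos [0.4839 0.0836 0.0747] yaw_y 100.84 zaxis [-5.e-04 -5.e-04 -1.e+00] F [ 0.06  0.1  -0.32] M [-0.003  0.074 -0.01 ] grip 0.5997 q [-0.45  0.07  0.23  1.98 -0.02  1.1   1.55]
```

View pics/s16c.png

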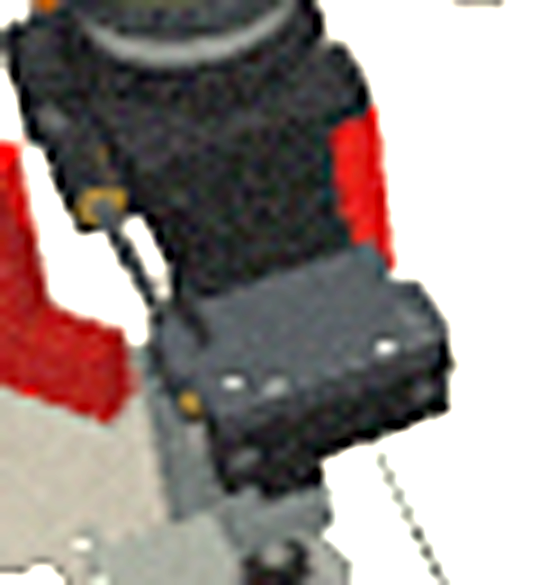

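Call:
carry_out(
  commands=[
    {"tx": 0,"ty": 0,"tz": 0,"rx": 0,"ry": 0,"rz": 0,"jaw": 0.2},
    {"tx": 0,"ty": 0,"tz": 0,"rx": 0,"ry": 0,"rz": 0,"jaw": 0.1},
    {"tx": 0,"ty": 0,"tz": 0,"rx": 0,"ry": 0,"rz": 0,"jaw": 0},
    {"tx": 0,"ty": 0,"tz": 0,"rx": 0,"ry": 0,"rz": 0,"jaw": 0},
    {"tx": 0,"ty": 0,"tz": 0,"rx": 0,"ry": 0,"rz": 0,"jaw": 0},
    {"tx": 0,"ty": 0,"tz": 0,"rx": 0,"ry": 0,"rz": 0,"jaw": 0},
    {"tx": 0,"ty": 0,"tz": 0,"rx": 0,"ry": 0,"rz": 0,"jaw": 0},
  ],
  grip_force=5,
)

```text
time: 21.32
position: [0.4842, 0.0831, 0.075]
tool_rot: [-0.296, 3.127, -0.002]
ft_force: [1.2, -3.4, 0.4]
grip_width: 0.216
```

```bash
python3 - <<'E'
from h import *
st()
a=shot("side","side17.png");crop(a,(185,130,245,195),9,"s17c.png",2.2)
E
```

```text
t=21.32 pos [0.4842 0.0831 0.075 ] yaw_y 100.82 zaxis [ 3.e-04 -9.e-04 -1.e+00] F [ 1.22 -3.38  0.41] M [-0.655 -0.125  0.021] grip 0.2162 q [-0.44  0.07  0.23  1.98 -0.02  1.1   1.55]
```

View pics/s17c.png

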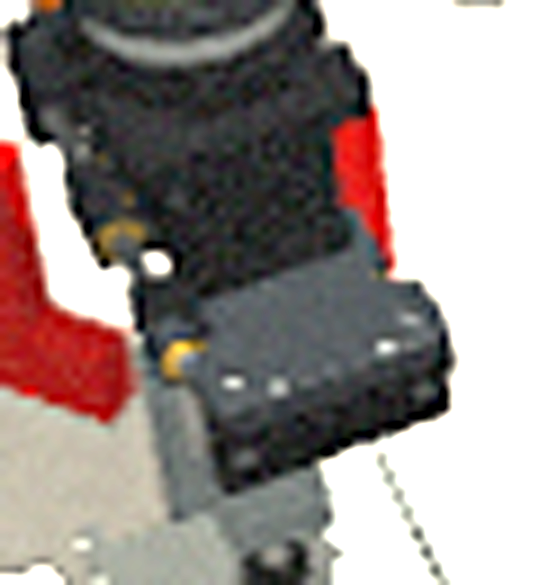

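Contact is one-sided at 0.216 with Fy −3.4 N: the front finger touched first, so the wing lies about 4 mm towards the tool's −y. I'll shift there, rise 4 mm so I'm clear of the lock nut, and close again.

Call:
carry_out(
  commands=[
    {"tx": 0,"ty": -0.002,"tz": -0.004,"rx": 0,"ry": 0,"rz": 0,"jaw": 0.3},
    {"tx": 0,"ty": -0.0044,"tz": -0.004,"rx": 0,"ry": 0,"rz": 0,"jaw": 0.3},
    {"tx": 0,"ty": -0.0044,"tz": -0.004,"rx": 0,"ry": 0,"rz": 0,"jaw": 0.2},
    {"tx": 0,"ty": -0.0044,"tz": -0.004,"rx": 0,"ry": 0,"rz": 0,"jaw": 0},
    {"tx": 0,"ty": -0.0044,"tz": -0.004,"rx": 0,"ry": 0,"rz": 0,"jaw": 0},
    {"tx": 0,"ty": -0.0044,"tz": -0.004,"rx": 0,"ry": 0,"rz": 0,"jaw": 0},
    {"tx": 0,"ty": -0.0044,"tz": -0.004,"rx": 0,"ry": 0,"rz": 0,"jaw": 0},
  ],
  grip_force=5,
)

```text
time: 22.25
position: [0.4846, 0.0809, 0.079]
tool_rot: [0.298, -3.127, -0.002]
ft_force: [-0.1, 5.7, -0.1]
grip_width: 0.117
```

```bash
python3 - <<'E'
from h import *
st()
E
```

```text
t=22.25 pos [0.4846 0.0809 0.079 ] yaw_y 100.90 zaxis [-3.0e-04  1.4e-03 -1.0e+00] F [-0.08  5.72 -0.12] M [ 1.378  0.305 -0.033] grip 0.1167 q [-0.44  0.06  0.23  1.97 -0.02  1.11  1.56]
```

The wing is gripped: 0.117 is about 10 mm. I'll take out the 5.7 N side load and firm up the grip.

Call:
carry_out(
  commands=[
    {"tx": 0,"ty": 0.0012,"tz": 0,"rx": 0,"ry": 0,"rz": 0,"jaw": 0},
    {"tx": 0,"ty": 0.0023,"tz": 0,"rx": 0,"ry": 0,"rz": 0,"jaw": 0},
    {"tx": 0,"ty": 0.0023,"tz": 0,"rx": 0,"ry": 0,"rz": 0,"jaw": 0},
    {"tx": 0,"ty": 0.0023,"tz": 0,"rx": 0,"ry": 0,"rz": 0,"jaw": 0},
  ],
  grip_force=15,
)

```text
time: 22.75
position: [0.4844, 0.0816, 0.079]
tool_rot: [0.297, -3.128, 0.0]
ft_force: [0.2, 3.5, 0.8]
grip_width: 0.113
```

```bash
python3 - <<'E'
from h import *
st();bedxy()
a=shot("side","side18.png");crop(a,(185,130,245,195),9,"s18c.png",2.2)
E
```

```text
t=22.75 pos [0.4844 0.0816 0.079 ] yaw_y 100.83 zaxis [ 0.e+00 -2.e-04 -1.e+00] F [0.16 3.5  0.79] M [ 0.935  0.269 -0.064] grip 0.113 q [-0.44  0.06  0.23  1.97 -0.02  1.11  1.55]
bed xy -0.3 95.8
```

View pics/s18c.png

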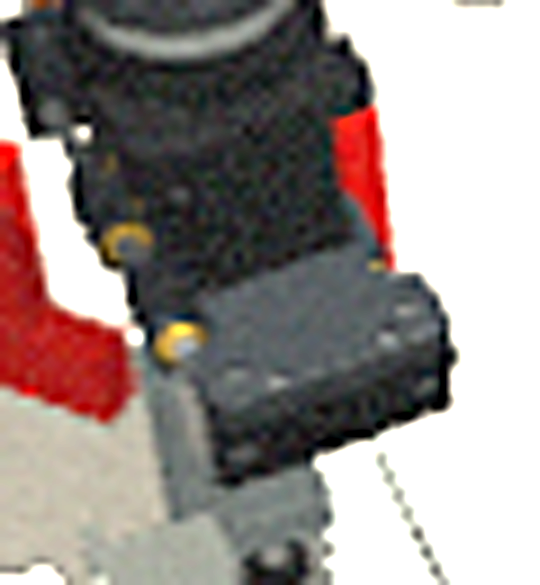

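Call:
carry_out(
  commands=[
    {"tx": 0,"ty": 0.0012,"tz": 0,"rx": 0,"ry": 0,"rz": 0,"jaw": 0},
    {"tx": 0,"ty": 0.0012,"tz": 0,"rx": 0,"ry": 0,"rz": 0,"jaw": 0},
    {"tx": 0,"ty": 0.0012,"tz": 0,"rx": 0,"ry": 0,"rz": 0,"jaw": 0},
  ],
  grip_force=25,
)

```text
time: 23.18
position: [0.4844, 0.0821, 0.079]
tool_rot: [-0.296, 3.128, -0.002]
ft_force: [-0.3, 0.7, 1.8]
grip_width: 0.115
```

```bash
python3 - <<'E'
from h import *
st();bedxy()
E
```

```text
t=23.18 pos [0.4844 0.0821 0.079 ] yaw_y 100.82 zaxis [ 2.0e-04 -1.2e-03 -1.0e+00] F [-0.3   0.71  1.77] M [ 0.196  0.017 -0.067] grip 0.1152 q [-0.44  0.06  0.23  1.97 -0.01  1.11  1.55]
bed xy -0.3 96.2
```

The grip is nearly free of side load now. I'll turn clockwise (rz+) in a first stage of 0.4 rad and follow the sinking.

Call:
carry_out(
  commands=[
    {"tx": 0,"ty": 0,"tz": 0,"rx": 0,"ry": 0,"rz": 0.05,"jaw": 0},
    {"tx": 0,"ty": 0,"tz": 0.0001,"rx": 0,"ry": 0,"rz": 0.14,"jaw": 0},
    {"tx": 0,"ty": 0,"tz": 0.00015,"rx": 0,"ry": 0,"rz": 0.23,"jaw": 0},
    {"tx": 0,"ty": 0,"tz": 0.0002,"rx": 0,"ry": 0,"rz": 0.32,"jaw": 0},
    {"tx": 0,"ty": 0,"tz": 0.00026,"rx": 0,"ry": 0,"rz": 0.4,"jaw": 0},
    {"tx": 0,"ty": 0,"tz": 0.00026,"rx": 0,"ry": 0,"rz": 0.4,"jaw": 0},
    {"tx": 0,"ty": 0,"tz": 0.00026,"rx": 0,"ry": 0,"rz": 0.4,"jaw": 0},
  ],
)

```text
time: 24.05
position: [0.4843, 0.0821, 0.0787]
tool_rot: [0.329, 3.124, -0.002]
ft_force: [-0.3, 0.3, 1.2]
grip_width: 0.113
```

```bash
python3 - <<'E'
from h import *
st();bedxy()
E
```

```text
t=24.05 pos [0.4843 0.0821 0.0787] yaw_y 77.97 zaxis [ 0.     -0.0011 -1.    ] F [-0.34  0.32  1.25] M [-0.174  0.134 -0.029] grip 0.1134 q [-0.46  0.06  0.24  1.98 -0.02  1.11  1.15]
bed xy -0.4 96.3
```

No lateral load built up, so the axis matches. Continuing by 0.9 rad.

Call:
carry_out(
  commands=[
    {"tx": 0,"ty": 0,"tz": 0,"rx": 0,"ry": 0,"rz": 0.06,"jaw": 0},
    {"tx": 0,"ty": 0,"tz": 0.0001,"rx": 0,"ry": 0,"rz": 0.17,"jaw": 0},
    {"tx": 0,"ty": 0,"tz": 0.0002,"rx": 0,"ry": 0,"rz": 0.29,"jaw": 0},
    {"tx": 0,"ty": 0,"tz": 0.00025,"rx": 0,"ry": 0,"rz": 0.41,"jaw": 0},
    {"tx": 0,"ty": 0,"tz": 0.00035,"rx": 0,"ry": 0,"rz": 0.53,"jaw": 0},
    {"tx": 0,"ty": 0,"tz": 0.0004,"rx": 0,"ry": 0,"rz": 0.65,"jaw": 0},
    {"tx": 0,"ty": 0,"tz": 0.0005,"rx": 0,"ry": 0,"rz": 0.76,"jaw": 0},
    {"tx": 0,"ty": 0,"tz": 0.00055,"rx": 0,"ry": 0,"rz": 0.85,"jaw": 0},
    {"tx": 0,"ty": 0,"tz": 0.0006,"rx": 0,"ry": 0,"rz": 0.9,"jaw": 0},
    {"tx": 0,"ty": 0,"tz": 0.0006,"rx": 0,"ry": 0,"rz": 0.9,"jaw": 0},
  ],
)

```text
time: 25.3
position: [0.4842, 0.0822, 0.0781]
tool_rot: [1.655, 2.67, -0.001]
ft_force: [-1.3, -2.0, 2.2]
grip_width: 0.112
```

```bash
python3 - <<'E'
from h import *
st();bedxy()
E
```

```text
t=25.30 pos [0.4842 0.0822 0.0781] yaw_y 26.42 zaxis [-2.e-04 -1.e-03 -1.e+00] F [-1.26 -2.03  2.19] M [-0.408  0.331 -0.028] grip 0.1119 q [-0.49  0.06  0.27  1.98 -0.02  1.1   0.26]
bed xy -0.5 96.4
```

Call:
carry_out(
  commands=[
    {"tx": 0,"ty": 0,"tz": 5e-05,"rx": 0,"ry": 0,"rz": 0.06,"jaw": 0},
    {"tx": 0,"ty": 0,"tz": 0.0001,"rx": 0,"ry": 0,"rz": 0.14,"jaw": 0},
    {"tx": 0,"ty": 0,"tz": 0.00015,"rx": 0,"ry": 0,"rz": 0.21,"jaw": 0},
    {"tx": 0,"ty": 0,"tz": 0.0002,"rx": 0,"ry": 0,"rz": 0.26,"jaw": 0},
    {"tx": 0,"ty": 0,"tz": 0.0002,"rx": 0,"ry": 0,"rz": 0.28,"jaw": 0},
    {"tx": 0,"ty": 0,"tz": 0.0002,"rx": 0,"ry": 0,"rz": 0.28,"jaw": 0},
  ],
)

```text
time: 26.05
position: [0.4842, 0.0824, 0.0779]
tool_rot: [2.011, 2.413, -0.001]
ft_force: [-1.6, -1.5, 2.3]
grip_width: 0.114
```

```bash
python3 - <<'E'
from h import *
st();bedxy()
E
```

```text
t=26.05 pos [0.4842 0.0824 0.0779] yaw_y 10.37 zaxis [-2.e-04 -8.e-04 -1.e+00] F [-1.63 -1.51  2.28] M [-0.535  0.4    0.032] grip 0.114 q [-0.49  0.06  0.28  1.98 -0.02  1.1  -0.02]
bed xy -0.4 96.5
```

Call:
carry_out(
  commands=[
    {"tx": 0,"ty": 0,"tz": 0,"rx": 0,"ry": 0,"rz": 0.02,"jaw": 0},
    {"tx": 0,"ty": 0,"tz": 0,"rx": 0,"ry": 0,"rz": 0.04,"jaw": 0},
    {"tx": 0,"ty": 0,"tz": 0,"rx": 0,"ry": 0,"rz": 0.04,"jaw": 0},
  ],
)

```text
time: 26.42
position: [0.4842, 0.0825, 0.0779]
tool_rot: [2.061, 2.371, -0.001]
ft_force: [-0.9, -2.1, 3.9]
grip_width: 0.12
```

```bash
python3 - <<'E'
from h import *
st()
E
```

```text
t=26.43 pos [0.4842 0.0825 0.0779] yaw_y 8.01 zaxis [-1.e-04 -7.e-04 -1.e+00] F [-0.88 -2.11  3.95] M [-0.709  0.45   0.087] grip 0.1196 q [-0.5   0.06  0.28  1.98 -0.02  1.1  -0.07]
```

Call:
carry_out(
  commands=[
    {"tx": 0,"ty": 0,"tz": 0,"rx": 0,"ry": 0,"rz": 0.02,"jaw": 0},
    {"tx": 0,"ty": 0,"tz": 0,"rx": 0,"ry": 0,"rz": 0.04,"jaw": 0},
    {"tx": 0,"ty": 0,"tz": 0,"rx": 0,"ry": 0,"rz": 0.04,"jaw": 0},
  ],
  grip_force=40,
)

```text
time: 26.8
position: [0.4842, 0.0827, 0.0779]
tool_rot: [2.107, 2.33, -0.001]
ft_force: [-1.8, -2.2, 2.9]
grip_width: 0.112
```

```bash
python3 - <<'E'
from h import *
st()
E
```

```text
t=26.80 pos [0.4842 0.0827 0.0779] yaw_y 5.76 zaxis [ 1.e-04 -7.e-04 -1.e+00] F [-1.75 -2.24  2.88] M [-0.849  0.444  0.481] grip 0.1122 q [-0.5   0.06  0.28  1.98 -0.02  1.1  -0.1 ]
```

Mz jumped from 0.09 to 0.48 N m at yaw about 7.8°, where the wing lies along the bed. One small confirming nudge should show whether this is the firm stop.

Call:
carry_out(
  commands=[
    {"tx": 0,"ty": 0,"tz": 0,"rx": 0,"ry": 0,"rz": 0.02,"jaw": 0},
    {"tx": 0,"ty": 0,"tz": 0,"rx": 0,"ry": 0,"rz": 0.025,"jaw": 0},
    {"tx": 0,"ty": 0,"tz": 0,"rx": 0,"ry": 0,"rz": 0.025,"jaw": 0},
  ],
)

```text
time: 27.18
position: [0.4843, 0.0828, 0.0779]
tool_rot: [2.136, 2.303, -0.0]
ft_force: [-0.9, -3.3, 2.2]
grip_width: 0.114
```

```bash
python3 - <<'E'
from h import *
st()
print(np.radians(97.8)-np.radians(5.76))
E
```

```text
t=27.18 pos [0.4843 0.0828 0.0779] yaw_y 4.32 zaxis [ 2.e-04 -4.e-04 -1.e+00] F [-0.94 -3.25  2.25] M [-0.693  0.298  0.682] grip 0.1141 q [-0.5   0.06  0.29  1.98 -0.02  1.1  -0.13]
1.6064010435355809
```

The stop is confirmed at 0.68 N m and still rising. Now I'll back off a quarter turn, to tool yaw about 97.8°.

Call:
carry_out(
  commands=[
    {"tx": 0,"ty": 0,"tz": 0,"rx": 0,"ry": 0,"rz": -0.08,"jaw": 0},
    {"tx": 0,"ty": 0,"tz": -0.0001,"rx": 0,"ry": 0,"rz": -0.22,"jaw": 0},
    {"tx": 0,"ty": 0,"tz": -0.0002,"rx": 0,"ry": 0,"rz": -0.37,"jaw": 0},
    {"tx": 0,"ty": 0,"tz": -0.0003,"rx": 0,"ry": 0,"rz": -0.52,"jaw": 0},
    {"tx": 0,"ty": 0,"tz": -0.0004,"rx": 0,"ry": 0,"rz": -0.67,"jaw": 0},
    {"tx": 0,"ty": 0,"tz": -0.0005,"rx": 0,"ry": 0,"rz": -0.82,"jaw": 0},
    {"tx": 0,"ty": 0,"tz": -0.0006,"rx": 0,"ry": 0,"rz": -0.97,"jaw": 0},
    {"tx": 0,"ty": 0,"tz": -0.0007,"rx": 0,"ry": 0,"rz": -1.12,"jaw": 0},
    {"tx": 0,"ty": 0,"tz": -0.0008,"rx": 0,"ry": 0,"rz": -1.27,"jaw": 0},
    {"tx": 0,"ty": 0,"tz": -0.0009,"rx": 0,"ry": 0,"rz": -1.42,"jaw": 0},
    {"tx": 0,"ty": 0,"tz": -0.001,"rx": 0,"ry": 0,"rz": -1.54,"jaw": 0},
    {"tx": 0,"ty": 0,"tz": -0.001,"rx": 0,"ry": 0,"rz": -1.6,"jaw": 0},
  ],
)

```text
time: 28.68
position: [0.4844, 0.0825, 0.0789]
tool_rot: [-0.164, 3.137, -0.0]
ft_force: [-1.6, -3.3, 2.4]
grip_width: 0.113
```

```bash
python3 - <<'E'
from h import *
st();bedxy()
E
```

```text
t=28.68 pos [0.4844 0.0825 0.0789] yaw_y 95.98 zaxis [ 2.e-04 -1.e-04 -1.e+00] F [-1.62 -3.28  2.38] M [-0.724  0.249 -0.042] grip 0.1127 q [-0.45  0.06  0.23  1.97 -0.02  1.11  1.47]
bed xy -0.2 96.6
```

Call:
carry_out(
  commands=[
    {"tx": 0.0003,"ty": -0.0004,"tz": 0,"rx": 0,"ry": 0,"rz": -0.02,"jaw": 0},
    {"tx": 0.0004,"ty": -0.0008,"tz": 0,"rx": 0,"ry": 0,"rz": -0.03,"jaw": 0},
    {"tx": 0.0004,"ty": -0.0008,"tz": 0,"rx": 0,"ry": 0,"rz": -0.03,"jaw": 0},
    {"tx": 0.0004,"ty": -0.0008,"tz": 0,"rx": 0,"ry": 0,"rz": -0.03,"jaw": 0},
  ],
)

```text
time: 29.18
position: [0.4842, 0.0823, 0.0789]
tool_rot: [-0.21, 3.134, 0.0]
ft_force: [1.0, -1.1, 0.9]
grip_width: 0.113
```

```bash
python3 - <<'E'
from h import *
st();bedxy()
a=shot("side","side20.png");crop(a,(150,80,290,300),2.7,"s20c.png",1.4)
b=shot("top","top20.png");crop(b,(120,180,350,280),3.4,"t20c.png",1.6)
E
```

```text
t=29.18 pos [0.4842 0.0823 0.0789] yaw_y 97.67 zaxis [ 7.e-04  1.e-04 -1.e+00] F [ 1.04 -1.11  0.91] M [-0.273 -0.208 -0.008] grip 0.1131 q [-0.45  0.06  0.23  1.98 -0.02  1.1   1.5 ]
bed xy -0.4 96.4
```

View pics/s20c.png

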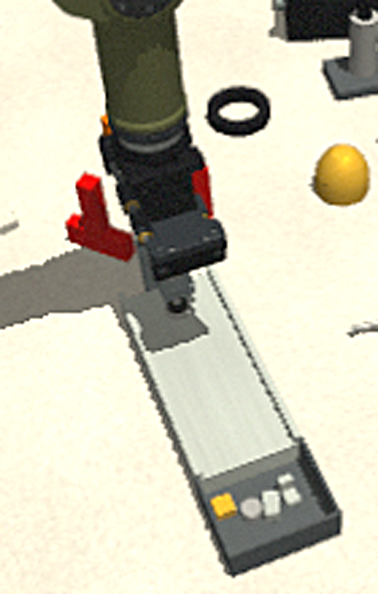

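View pics/t20c.png

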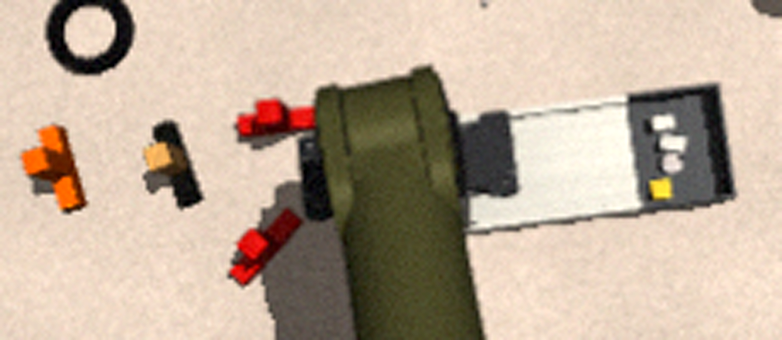

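View pics/side20.png

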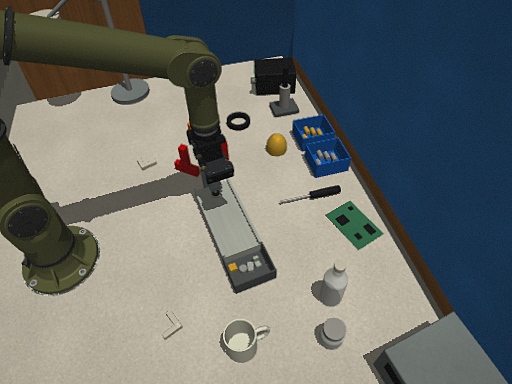

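The final pictures show the four pieces in the tray (brass at 660,187 in the top crop), a clear bed, and the pusher standing at (172,165). The bystanders I can see are unmoved. The wing is still gripped at tool yaw 97.7°, which is across the bed (97.55°), with about 1 N of load. Handing in.

```bash
python3 - <<'E'
from bench import ctrl
print(ctrl.close_job())
E
```

```text
the job is handed in; nothing more can be done
None
```

The job is done and handed in at about 29 s of the 66 s allowed. No verdict was reported.

- **Sweep:** I used the pusher to push the four offcuts along the bed. The last pictures show all four in the tray and the bed clear. The gripper stayed well above them throughout.
- **Pusher:** It stands upright on the table at its starting spot, clear of the fixture.
- **Thumbscrew:** I turned it clockwise to its stop. The torque rose to 0.48 N m, then 0.68 N m on a small confirming nudge, with the wing along the bed. I then backed it off to a tool yaw of 97.7°, where the bed's own direction measured 97.55°, so the wing lies across the bed.
- **Final hold:** I finished still gripping the wing at 40 N. The opening reads 0.113, about 10 mm, and the residual load on the arm is about 1 to 2 N.

Checks that failed or disagreed:

- **First wing grasp missed:** The fingers shut in the air (opening 0.013). Side-view measurements put the real fingertips about 35–39 mm above the reported TCP. I opened, went lower and re-centred before gripping. It also means the pusher had been held only near the top of its handle, though it did not slip visibly.
- **Wing position:** It sat about 2 mm off the camera estimate, and I corrected that by force feedback.
- **Final wing angle:** It comes from the arm's joint readings and the feel of the stop. The arm hides the wing in the last pictures, so it was not confirmed by eye.

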